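# Put the pill organiser away and clamp the medicine drawer

## Task

Put the blue pill organiser away in the medicine drawer, lids up, and push the drawer shut until it bears lightly on its rubber seal. Then, with a fingertip, flip the upright brass lever on top of the unit back and down over its dead centre until it snaps flat, so that its hook clamps the drawer tight. Push with a light hand (no more than about 8 N on the drawer, 15 N on the lever), feeling for the seal and for the lever's stop rather than ramming them, and leave the other things on the counter as they are.

Things in the scene. Friction and masses are not known exactly. Their poses are not given: they have to be found in the camera images.
- organiser: blue plastic day pill organiser, a box 90 x 36 x 24 mm with four paler snap lids along it, 70 g. Origin: centre of its underside; x along its length, y across its 36 mm width, z up through the lids. Starts lying flat, lids up, on the counter left or right of the medicine unit.
- medicine_unit: white medicine drawer unit screwed to the counter, 210 mm deep, 220 wide, 88 high, one drawer, brass draw latch on top near the front. Origin: on the counter, middle of the carcass's lower front edge, in the plane of the drawer's mouth; x points back into the unit (away from the robot, yaw within 0.15 rad), y to its left, z up. Top at z = 88 mm, clear but for the latch.
- drawer (a joint): drawer opening in m: 0 = clamped home, growing as it slides out to the robot; starts 0.146 to 0.158. Runners drag 2 N. Somewhere from 0.0055 to 0.001 (how far the seal stands proud differs and is not measured) it meets the rubber seal, which pushes back with 20 N per mm; pushed onto it and let go it stays. The latch hook catches it up to 0.006 and draws it in; farther out the hook misses.
- drawer_in (a point): centre of the drawer's inner floor: 164 mm (x) by 178 mm (y), 16 mm above the counter, walls 46 mm high, the front panel's inner face 82 mm to its -x. Slides with the drawer; axes parallel to the unit's. With the drawer open only the part in front of the mouth plane is uncovered (149 to 161 mm of it).
- latch (a joint): angle of the brass lever, rad: 0 = upright (leaning 0.09 back), growing as it is pushed back and down; stop at 1.482 = flat, firm. Starts 0 to 0.1; stays where left until loaded. With the drawer on its seal the load begins at 0.7 to 1.1, peaks at 1.1 to 1.3 (0.1 to 0.45 N m: 3 to 12 N at a fingertip), is nil at dead centre 1.45; beyond it snaps down and holds, short of it it springs up when let go.
- latch_pivot (a point): the lever's hinge axis (parallel to the unit's y), 30 mm behind the mouth plane, 97 mm above the counter; axes the unit's. The lever is a brass plate 22 mm wide, 4 thick, reaching 58 mm from this axis; when flat its upper face is 2 mm above the axis. The joint's stop is where it meets a rubber buffer on the unit's top.
- latch_tip (a point): point on the lever's middle line 56 mm from its hinge axis, near its free end. Follow its arc while pushing: a fingertip pressed straight down while the lever is still steep rubs on it and needs about twice the force.
- drawer_push (a point): white drawer front, 216 mm wide, 16 thick, 4 to 86 mm above the counter, flat outer face. This point: on that outer face at the place to push: 75 mm left of the middle, 75 mm above the counter; axes parallel to the unit's. Outer face 19 mm in front of the mouth plane at opening 0. A steel lip pull sticks out 10 mm (within 35 mm of the middle, z 28 to 42 mm).
- key (a point): steel key in the drawer front's brass cam lock, right of the middle; sticks out 26 mm from the front, bow 18 mm. Fixed; keep clear of it. Point at the bow's centre.
- keeper (a point): top of the brass keeper, an upright tab 18 mm wide and 4 mm thick standing on the middle of the drawer front's top edge, 114 mm above the counter. The latch hook drops in front of it and pulls it back.
- hook_bar (a point): middle of the steel roller at the free end of the latch's brass hook frame (29 mm wide), which the lever carries. Lever up: it hovers 35 mm in front of the mouth plane, 123 mm above the counter, over the keeper's path; it drops and draws back as the lever goes down. Keep clear of it.
- tweezer_case: bystander: steel tweezer case 115 x 28 x 16 mm lying on the counter; origin centre of underside, x along it
- jade_roller: bystander: green jade face roller lying on the counter, 150 x 48 x 22 mm; origin under its middle, x along it
- rollon_bottle: bystander: glass roll-on bottle with black cap, 29 mm across, 86 mm high, standing; origin centre of underside
- toothbrush_cup: bystander: white ceramic cup 76 mm across, 100 mm high, with two toothbrushes reaching to 175 mm; origin centre of underside
- soap_dispenser: bystander: amber pump dispenser, 66 mm across, 180 mm high; origin centre of underside
There are look-alikes about, which are no part of the job. What is shaped like the organiser but pink is not meant.

How it is judged:
By the outcome, as a careful person would: the job done as asked, in the order asked, and still so for the second after the job is handed in, with the robot touching nothing.
It also fails if it takes over 72 s, if anything falls off the work surface, if the arm or the gripper's body presses on something with over 40 N, if the wrist force passes 120 N, or if a joint passes its speed limit or range.

## Robot

A 6-joint arm with a two-finger parallel gripper is mounted at the origin on the work surface. World frame = base frame: x ahead of the robot, y to its left, z up, the work surface at z = 0. Lengths are in m, angles in degrees, forces in N, time in s.
With the tool pointing down it reaches from about 0.3 to 0.875 m from the base axis. Payload 6.4 kg.
Tool frame: the origin (TCP) lies at the very end of the fingers, on their centre line; the grasp point (between the pads) lies 19 mm behind it; z points along the fingers, y is the direction in which the jaws open and shut (so a half turn about z gives the same grasp; the last joint's range is limited). The gripper opens to 85 mm and grips with 20 to 120 N. Pads are 22 mm wide; open, the fingers measure 114 mm over their backs; the gripper's body (76 mm by 85 mm) begins 54 mm behind the grasp point. The pads swing forward as they close: fully open they stand 13 mm farther back than shut.
Start: joints at [-86.763, 10.359, 92.074, -0, 77.567, -11.82], TCP at [0.149, -0.555, 0.231] pointing down, gripper open.
Joint ranges: [-171.53, 171.53], [-51.25, 118.39], [17.06, 147.69], [-65.23, 245.23], [0, 150.52], [-178.68, 178.68]. Speed limits (degrees/s): [147.25, 147.25, 172.46, 180, 180, 180].

## Interface

Orientations are given as a 3x3 rotation matrix whose columns are the frame's x, y, z axes.
In Python, from rig import ctrl, viewer, workorder, finder gives the robot as it stands.
- The arm moves only by the tool send_rows, never from a script. Its argument "commands" is a list of rows, each a list of 6 numbers: the shift along the tool's x, y, z in m, then the turn, a rotation vector about the tool's x, y, z in degrees. In form: [[x, y, z, rx, ry, rz], ...]. A call has 1 to 8 rows; each row shifts and turns the commanded pose from where the row before left it, along the tool's axes as they then stand; what a row does not reach is not made up. A row lasts 1/10 s, in which the tool goes at most 50 mm and 8.59 degrees, less where a joint would pass 70% of its speed; a pose out of reach is approached as far as the arm can. A call with a gripper value outside its range is refused whole. "grip" is the gripper's target within -1 to 1 (shut at 1, half-way at 0, fully open at -1), set as the call begins (left out, the last holds). The fingers move at their own pace and stop on an object; "squeeze" is the grip in N (left out, the last holds). Time passes only in rows, so rows that do not move let the fingers close. It gives the time, the measured TCP pose, the force and the opening at its end, in the units of the state.
- ctrl.state(): the state, without advancing time (a new reading comes with each control period).
- viewer.grab_frame(name): name is "scene" or "top" or "wrist"; returns a dict with "color" (384x512x3 uint8, red, green, blue), "camera_matrix" (3x3 intrinsics, pixels), "rvec" (rotation vector, rad) and "tvec" (3), from world to camera coordinates, as OpenCV has them. Camera axes: x right, y down, z forward; pixel columns grow to the right and rows downward; lengths in m; the calibration is good to about 2 mm. The wrist camera is an equidistant fisheye: a pixel r from the principal point sees the ray r / f radians off the axis. A picture is of the moment at which its call begins. There is no depth.
- workorder.sign_off(): hands the job in, once; it reports no verdict.
Trained networks look in a picture, given as the dict that the camera call returned (one of the last four; its "shot" number tells which), for a name from the list of things; names that differ only in an ending like _2 or _b are one class to them, and where a whole thing is asked for, a point or a joint stands for the part that bears it (a point fixed in the world has none). Each returns a list of dicts, best first, with "score" (0 to 1); they miss things now and then, are a little off and sometimes report something else, mostly with a low value. They report only what shows in the picture. A call takes as long as a camera call. They do not tell look-alikes from the thing itself.
- finder.look_for(label, picture): "location" ([column, row] in pixels, amid what is visible of it).
- finder.cut_out(label, picture): "mask" (384x512 bool, what is visible of it) and "location" ([column, row] in pixels, amid what is visible of it).
- finder.tip_of(label, picture): "location" ([column, row] in pixels: a listed point, or the origin of a listed thing).
The state is a dict: "time": time; "joint_pos": joint angles; "joint_velocities": joint speeds; "effort": joint torques, N m; "position": TCP position; "orientation": TCP orientation; "force": force on the tool from outside, world axes, zero at the start; "torque": the same for the moment, N m; "gripper_width": opening from 0.0 (shut) to 1.0 (fully open).
Only numpy, scipy, OpenCV 4.12 (cv2) and the standard library are available. Lean on these libraries where they do the work, as an engineer would, in place of code of your own. Each camera call takes 0.05 s, during which the arm holds its last target.

## Working session

There is one attempt and no reset: what is moved stays moved. The work goes in short steps, Python scripts to look and compute and a tool call to move; the robot and the scene stay as the last step left them, time stands still between calls to the robot, and variables do not carry over. Pictures are saved under pics/ and viewed, and the job is handed in when it is done.

Besides the shell and the picture viewer there is one more tool, called after ">>>" by a JSON object that holds its "method" and its "body", one argument or row to a line. send_rows: Moves the arm, as the interface text tells. Its arguments: {"type":"object","properties":{"commands":{"type":"array"},"grip":{"type":"number"},"squeeze":{"type":"number"}},"required":["commands"]}

```bash
mkdir -p pics; ls; cat > h.py <<'E'
import numpy as np, cv2
from rig import ctrl, viewer, workorder, finder
def save(f,name,crop=None,scale=1):
    im=f["color"]
    if crop: im=im[crop[1]:crop[3],crop[0]:crop[2]]
    if scale!=1: im=cv2.resize(im,None,fx=scale,fy=scale,interpolation=cv2.INTER_CUBIC)
    cv2.imwrite("pics/"+name,cv2.cvtColor(im,cv2.COLOR_RGB2BGR))
def ray(f,px,fish=False):
    K=np.array(f["camera_matrix"],float);R=cv2.Rodrigues(np.array(f["rvec"],float))[0];t=np.array(f["tvec"],float).ravel()
    a=(px[0]-K[0,2])/K[0,0];b=(px[1]-K[1,2])/K[1,1]
    if fish:
        r=np.hypot(a,b); d=np.array([0,0,1.]) if r<1e-9 else np.array([np.sin(r)*a/r,np.sin(r)*b/r,np.cos(r)])
    else: d=np.array([a,b,1.])
    d/=np.linalg.norm(d)
    return -R.T@t,R.T@d
def onz(f,px,z,fish=False):
    o,d=ray(f,px,fish);return o+d*(z-o[2])/d[2]
def proj(f,P,fish=False):
    K=np.array(f["camera_matrix"],float);R=cv2.Rodrigues(np.array(f["rvec"],float))[0];t=np.array(f["tvec"],float).ravel()
    c=(R@np.atleast_2d(P).T).T+t
    if fish:
        r=np.hypot(c[:,0],c[:,1]);th=np.arctan2(r,c[:,2]);s=th/np.maximum(r,1e-9)
        u=c[:,:2]*s[:,None]
    else: u=c[:,:2]/c[:,2:]
    return np.c_[u[:,0]*K[0,0]+K[0,2],u[:,1]*K[1,1]+K[1,2]]
def tri(obs):
    A=np.zeros((3,3));b=np.zeros(3)
    for f,px,fi in obs:
        o,d=ray(f,px,fi);M=np.eye(3)-np.outer(d,d);A+=M;b+=M@o
    return np.linalg.solve(A,b)
E
python3 - <<'E'
from h import *
s=ctrl.state();print({k:np.round(v,3).tolist() for k,v in s.items()})
for n in ["scene","top"]:
    f=viewer.grab_frame(n);save(f,n+"0.png",None,1.5)
    print(n,np.round(ray(f,(256,192))[0],3))
    for l in ["organiser","drawer_in","latch_pivot","latch_tip","drawer_push","key","keeper","hook_bar","medicine_unit"]:
        r=finder.tip_of(l,f)
        print(l,[(np.round(x["location"],1).tolist(),round(x["score"],2)) for x in r[:3]])
E
```

```text
pics
{'time': 0.0, 'joint_pos': [-86.762, 10.403, 92.133, -0.002, 77.566, -11.82], 'joint_velocities': [-0.111, -0.045, 0.007, -0.02, 0.001, 0.067], 'effort': [0.0, -44.487, -35.134, -0.0, 0.009, -0.0], 'position': [0.149, -0.555, 0.23], 'orientation': [[0.966, 0.26, -0.0], [0.26, -0.966, 0.002], [0.0, -0.002, -1.0]], 'force': [0.348, 0.086, -0.408], 'torque': [-0.057, -0.042, 0.008], 'gripper_width': 0.995}
scene [1.336 0.266 1.009]
organiser [([404.0, 212.9], 0.95), ([355.0, 191.4], 0.92), ([359.1, 225.7], 0.78)]
drawer_in [([275.1, 210.3], 0.85)]
latch_pivot [([263.3, 222.8], 0.81), ([261.1, 174.4], 0.64)]
latch_tip [([279.8, 174.3], 0.72), ([257.9, 173.9], 0.71)]
drawer_push [([304.3, 182.6], 0.93)]
key [([258.3, 173.5], 0.91)]
keeper [([278.8, 170.7], 0.83), ([262.8, 230.0], 0.53)]
hook_bar [([360.1, 223.5], 0.66), ([269.9, 198.0], 0.55)]
medicine_unit [([266.6, 233.2], 0.77)]
top [0.267 0.007 1.34 ]
organiser [([161.6, 224.2], 0.76), ([122.0, 250.5], 0.75)]
drawer_in [([241.0, 201.8], 0.88), ([266.6, 233.2], 0.69), ([342.4, 177.7], 0.42)]
latch_pivot [([239.0, 166.5], 0.95), ([239.5, 182.6], 0.39)]
latch_tip [([239.1, 160.0], 0.68)]
drawer_push [([219.3, 227.6], 0.83)]
key [([266.1, 234.7], 0.91)]
keeper [([240.4, 223.6], 0.57)]
hook_bar [([237.9, 181.5], 0.62)]
medicine_unit [([243.0, 183.1], 0.75)]
```

View pics/scene0.png

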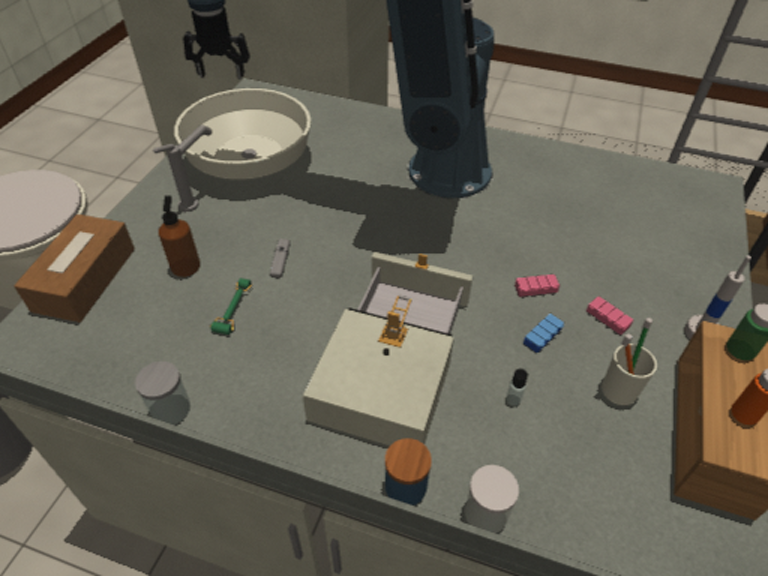

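View pics/top0.png

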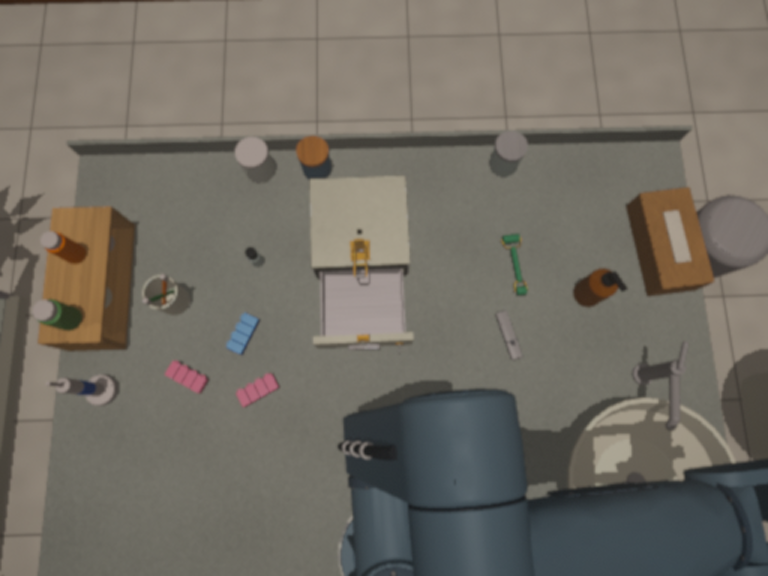

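The organiser candidates in the top view (512-wide pixels) are the blue box at (162,222) and pink boxes at (124,251) and (171,260). Only the blue one fits the description. I'll confirm it with an enlarged crop and measure.

```bash
python3 - <<'E'
from h import *
ft=viewer.grab_frame("top");fs=viewer.grab_frame("scene")
save(ft,"t_org.png",(100,190,220,280),6)
save(ft,"t_unit.png",(190,100,300,250),4)
save(fs,"s_unit.png",(190,150,330,300),4)
for n,f in (("top",ft),("scene",fs)):
    h=cv2.cvtColor(f["color"],cv2.COLOR_RGB2HSV)
    m=((h[...,0]>95)&(h[...,0]<125)&(h[...,1]>110)&(h[...,2]>90)).astype(np.uint8)
    k,l,st,c=cv2.connectedComponentsWithStats(m)
    for i in range(1,k):
        if st[i,4]>60:
            pts=np.argwhere(l==i)[:,::-1]
            if not(c[i][1]>180 and 100<c[i][0]<420): continue
            W=np.array([onz(f,p,0.022)[:2] for p in pts],np.float32)
            r=cv2.minAreaRect(W)
            print(n,st[i],c[i].round(1),np.round(r[0],4),np.round(r[1],4),r[2])
E
```

```text
scene [350 210  25  21 264] [362.7 220.5] [0.4784 0.3299] [0.0378 0.0869] 64.94992065429688
```

View pics/t_org.png

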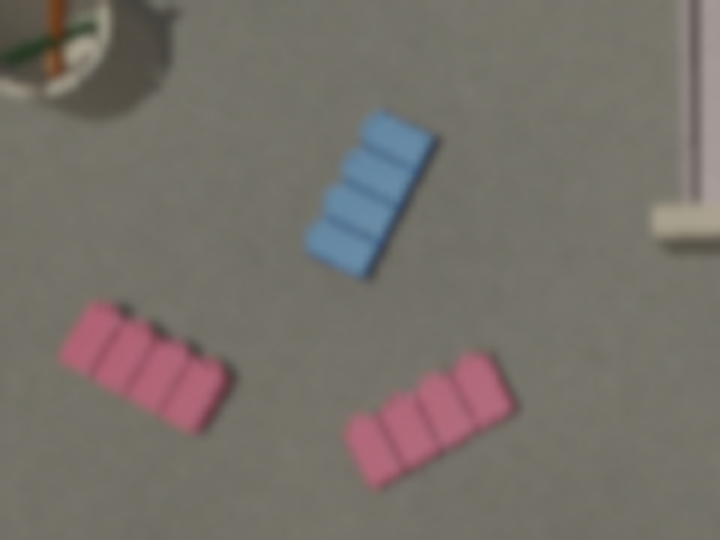

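View pics/t_unit.png

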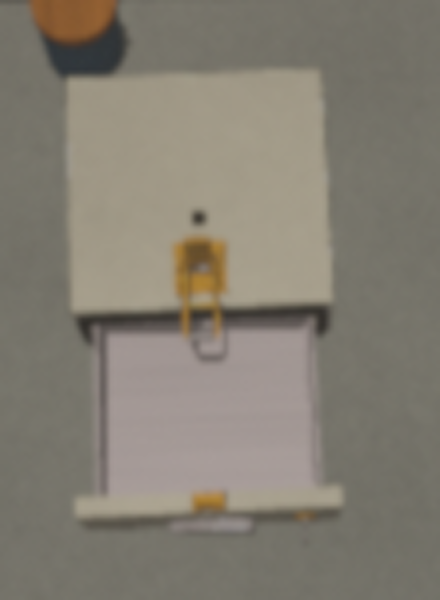

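View pics/s_unit.png

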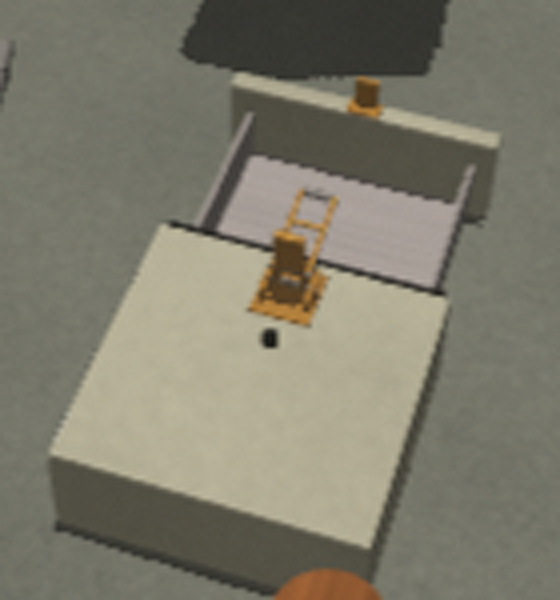

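The crop shows the blue box with its lids up at top (162,222), and the two pink look-alikes are elsewhere. Next I fit the unit pose from carcass corners and finder points.

```bash
cat >> h.py <<'E'
def unit(p):
    x,y,a=p[:3];R=np.array([[np.cos(a),-np.sin(a),0],[np.sin(a),np.cos(a),0],[0,0,1]])
    return R,np.array([x,y,0.])
def U(p,q): R,t=unit(p);return (R@np.atleast_2d(q).T).T+t
E
python3 - <<'E'
from h import *
from scipy.optimize import least_squares
ft=viewer.grab_frame("top");fs=viewer.grab_frame("scene")
c=lambda a,o:[(a[0]+.5)/4-.5+o[0],(a[1]+.5)/4-.5+o[1]]
T=(190,100);S=(190,150)
obs=[]
# (frame, px, unit pt, drawer?)
for px,q in [((68,77),(.21,.11)),((321,70),(.21,-.11)),((331,304),(0,-.11)),((73,312),(0,.11))]: obs.append((ft,c(px,T),(q[0],q[1],.088),0))
for px,q in [((165,225),(0,-.11)),((447,296),(0,.11)),((50,457),(.21,-.11)),((372,548),(.21,.11))]: obs.append((fs,c(px,S),(q[0],q[1],.088),0))
for px,q in [((235,73),(-.019,-.108)),((498,135),(-.019,.108))]: obs.append((fs,c(px,S),(q[0],q[1],.086),1))
for px,q in [((77,520),(-.019,.108)),((343,508),(-.019,-.108))]: obs.append((ft,c(px,T),(q[0],q[1],.086),1))
def res(p):
    r=[]
    for f,px,q,d in obs:
        q=np.array(q,float); 
        if d:q[0]-=p[3]
        r.append(proj(f,U(p,q))[0]-px)
    return np.ravel(r)
s=least_squares(res,[.5,.05,0,.15],loss="soft_l1")
p=s.x;print(np.round(p,4));print(res(p).reshape(-1,2).round(1))
np.save("unit.npy",p)
for l,q in dict(latch_pivot=(.03,0,.097),keeper=(-.011-p[3],0,.114),drawer_push=(-.019-p[3],.075,.075),drawer_in=(-.003-p[3]+.082,0,.016),hook_bar=(-.035,0,.123)).items():
    print(l,U(p,q).round(4),proj(ft,U(p,q)).round(1),proj(fs,U(p,q)).round(1))
f=ft;h=cv2.cvtColor(f["color"],cv2.COLOR_RGB2HSV)
print(h[222,162])
m=((h[...,0]>95)&(h[...,0]<125)&(h[...,1]>70)&(h[...,2]>80)).astype(np.uint8);m[:200]=0;m[:,:140]=0;m[250:]=0;m[:,185:]=0
W=np.array([onz(f,q,.022)[:2] for q in np.argwhere(m)[:,::-1]],np.float32);print(len(W),cv2.minAreaRect(W),W.mean(0))
for l in ["organiser"]:
  for f in (ft,fs): print([onz(f,x["location"],0).round(4) for x in finder.tip_of(l,f)])
for l in ["tweezer_case","jade_roller","rollon_bottle","toothbrush_cup","soap_dispenser"]:
  for f in (ft,fs): print(l,[(onz(f,x["location"],0).round(3)[:2],round(x["score"],2)) for x in finder.tip_of(l,f)][:2])
E
```

```text
[0.611  0.0538 0.0203 0.1515]
[[-0.9  1. ]
 [-0.4 -0.1]
 [ 0.6 -0. ]
 [-1.   1. ]
 [-1.7 -0.3]
 [ 0.6  0.7]
 [-1.1 -0.3]
 [-0.4  0.5]
 [-0.   0. ]
 [ 0.1  0. ]
 [-0.3  0.1]
 [ 0.  -0.1]]
latch_pivot [[0.6409 0.0544 0.097 ]] [[239.5 167.7]] [[261.9 220.6]]
keeper [[0.4484 0.0505 0.114 ]] [[241.6 224.4]] [[280.6 170.9]]
drawer_push [[0.4389 0.1254 0.075 ]] [[219.2 229.7]] [[303.5 183.4]]
drawer_in [[0.5384 0.0524 0.016 ]] [[241.7 202.8]] [[271.1 212.4]]
hook_bar [[0.576  0.0531 0.123 ]] [[240.  184.7]] [[268.8 198.2]]
[104 104 150]
294 ((0.47848162055015564, 0.3272135257720947), (0.03916254639625549, 0.08730698376893997), 64.51935577392578) [0.47777444 0.3269351 ]
[array([0.3833, 0.4571, 0.    ]), array([0.4782, 0.3323, 0.    ]), array([0.3502, 0.2868, 0.    ]), array([0.5699, 0.4966, 0.    ])]
[array([0.3836, 0.4487, 0.    ]), array([0.3575, 0.2898, 0.    ]), array([0.4769, 0.3208, 0.    ]), array([ 0.5417, -0.4726,  0.    ])]
tweezer_case [(array([ 0.449, -0.267]), 0.77), (array([ 0.423, -0.034]), 0.19)]
tweezer_case [(array([ 0.458, -0.28 ]), 0.69)]
jade_roller [(array([ 0.631, -0.308]), 0.75)]
jade_roller [(array([ 0.632, -0.304]), 0.56)]
rollon_bottle [(array([0.666, 0.296]), 0.58)]
rollon_bottle [(array([0.655, 0.296]), 0.54)]
toothbrush_cup [(array([0.566, 0.495]), 0.74), (array([0.606, 0.067]), 0.68)]
toothbrush_cup [(array([0.558, 0.497]), 0.8), (array([0.659, 0.298]), 0.19)]
soap_dispenser []
soap_dispenser [(array([ 0.555, -0.467]), 0.76)]
```

```bash
cat >> h.py <<'E'
from scipy.spatial.transform import Rotation as Ro
def plan(targets):
    """targets: list of (pos, yaw_of_tool_y_deg, nrows); tool down"""
    s=ctrl.state();p=np.array(s["position"]);R=np.array(s["orientation"])
    print("now",p.round(4),"t",round(s["time"],2),"F",np.round(s["force"],2),"w",round(s["gripper_width"],3))
    for P,yaw,n in targets:
        y=np.array([np.cos(np.radians(yaw)),np.sin(np.radians(yaw)),0]);z=np.array([0,0,-1.]);T=np.c_[np.cross(y,z),y,z]
        rv=Ro.from_matrix(R.T@T).as_rotvec(degrees=True)
        dp=(np.array(P)-p)/n
        for i in range(n):
            r=np.r_[R.T@dp,rv/n];print(np.round(r,4).tolist()); R=R@Ro.from_rotvec(rv/n,degrees=True).as_matrix()
        p=np.array(P)
        print("--",p)
E
python3 - <<'E'
from h import *
plan([((.45,-.15,.25),-5,12),((.478,.328,.2),64.5,11)])
E
```

```text
now [ 0.1494 -0.5553  0.2313] t 1.8 F [-0.1   0.74  0.07] w 1.003
[0.033, -0.0261, -0.0016, -0.0001, 0.0001, -5.8285]
[0.0354, -0.0226, -0.0016, -0.0001, 0.0001, -5.8285]
[0.0376, -0.0189, -0.0016, -0.0001, 0.0001, -5.8285]
[0.0393, -0.015, -0.0016, -0.0001, 0.0001, -5.8285]
[0.0406, -0.0109, -0.0016, -0.0001, 0.0001, -5.8285]
[0.0415, -0.0067, -0.0016, -0.0001, 0.0001, -5.8285]
[0.042, -0.0025, -0.0016, -0.0001, 0.0001, -5.8285]
[0.042, 0.0018, -0.0016, -0.0001, 0.0001, -5.8285]
[0.0416, 0.006, -0.0016, -0.0001, 0.0001, -5.8285]
[0.0408, 0.0102, -0.0016, -0.0001, 0.0001, -5.8285]
[0.0395, 0.0143, -0.0016, -0.0001, 0.0001, -5.8285]
[0.0379, 0.0183, -0.0016, -0.0001, 0.0001, -5.8285]
-- [ 0.45 -0.15  0.25]
[0.0435, -0.0013, 0.0045, 0.0, 0.0, -6.3182]
[0.0434, 0.0035, 0.0045, 0.0, 0.0, -6.3182]
[0.0427, 0.0083, 0.0045, 0.0, 0.0, -6.3182]
[0.0416, 0.0129, 0.0045, 0.0, 0.0, -6.3182]
[0.0399, 0.0174, 0.0045, 0.0, 0.0, -6.3182]
[0.0377, 0.0217, 0.0045, 0.0, 0.0, -6.3182]
[0.0351, 0.0257, 0.0045, 0.0, 0.0, -6.3182]
[0.0321, 0.0295, 0.0045, 0.0, 0.0, -6.3182]
[0.0286, 0.0328, 0.0045, 0.0, 0.0, -6.3182]
[0.0248, 0.0358, 0.0045, 0.0, 0.0, -6.3182]
[0.0207, 0.0383, 0.0045, 0.0, 0.0, -6.3182]
-- [0.478 0.328 0.2  ]
```

>>> {"method": "send_rows", "body": {
  "commands": [
    [0.033, -0.026, -0.002, 0, 0, -5.8],
    [0.035, -0.023, -0.002, 0, 0, -5.8],
    [0.038, -0.019, -0.002, 0, 0, -5.8],
    [0.039, -0.015, -0.002, 0, 0, -5.8],
    [0.041, -0.011, -0.002, 0, 0, -5.8],
    [0.042, -0.007, -0.001, 0, 0, -5.8],
    [0.042, -0.002, -0.001, 0, 0, -5.8],
    [0.042, 0.002, -0.001, 0, 0, -5.8]
  ],
  "grip": -1
}}

```text
time: 2.6
position: [0.3517, -0.2834, 0.2447]
orientation: [[0.474, 0.88, 0.001], [0.88, -0.474, -0.001], [-0.0, 0.001, -1.0]]
force: [0.3, -0.5, -0.5]
gripper_width: 1.002
```

>>> {"method": "send_rows", "body": {
  "commands": [
    [0.042, 0.006, -0.002, 0, 0, -5.8],
    [0.041, 0.01, -0.002, 0, 0, -5.8],
    [0.039, 0.014, -0.002, 0, 0, -5.8],
    [0.038, 0.018, -0.002, 0, 0, -5.8],
    [0.0435, -0.001, 0.004, 0, 0, -6.3],
    [0.0435, 0.0035, 0.004, 0, 0, -6.3],
    [0.043, 0.008, 0.005, 0, 0, -6.3],
    [0.042, 0.013, 0.005, 0, 0, -6.3]
  ]
}}

```text
time: 3.4
position: [0.4622, 0.0264, 0.2344]
orientation: [[-0.344, 0.939, 0.001], [0.939, 0.344, -0.0], [-0.0, 0.001, -1.0]]
force: [-0.1, 0.6, 1.1]
gripper_width: 1.003
```

>>> {"method": "send_rows", "body": {
  "commands": [
    [0.04, 0.0175, 0.0045, 0, 0, -6.3],
    [0.038, 0.0215, 0.0045, 0, 0, -6.3],
    [0.035, 0.026, 0.0045, 0, 0, -6.3],
    [0.032, 0.0295, 0.0045, 0, 0, -6.3],
    [0.0285, 0.033, 0.0045, 0, 0, -6.3],
    [0.025, 0.036, 0.0045, 0, 0, -6.3],
    [0.0205, 0.038, 0.0045, 0, 0, -6.3],
    [0, 0, 0, 0, 0, 0]
  ]
}}

```text
time: 4.2
position: [0.4819, 0.3334, 0.2018]
orientation: [[-0.902, 0.432, -0.001], [0.432, 0.902, 0.001], [0.001, 0.001, -1.0]]
force: [-0.6, -0.9, 0.6]
gripper_width: 0.998
```

```bash
python3 - <<'E'
from h import *
f=viewer.grab_frame("wrist");save(f,"w1.png",None,1.5)
h=cv2.cvtColor(f["color"],cv2.COLOR_RGB2HSV)
m=((h[...,0]>95)&(h[...,0]<125)&(h[...,1]>80)&(h[...,2]>80)).astype(np.uint8)
k,l,st,c=cv2.connectedComponentsWithStats(m)
for i in range(1,k):
    if st[i,4]>200:
        W=np.array([onz(f,q,.022,True)[:2] for q in np.argwhere(l==i)[:,::-1]],np.float32);print(st[i],cv2.minAreaRect(W),W.mean(0))
plan([((.478,.328,.05),64.5,4)])
print(np.round(ctrl.state()["orientation"],3), ctrl.state()["joint_pos"])
E
```

```text
[ 231  134   35   80 2583] ((0.47754526138305664, 0.32924073934555054), (0.038461413234472275, 0.09071934968233109), 63.32143020629883) [0.47654814 0.32829836]
now [0.4821 0.3312 0.202 ] t 4.25 F [-0.56  0.12  0.33] w 1.002
[0.0005, -0.0011, 0.038, -0.0101, -0.0114, -0.079]
[0.0005, -0.0011, 0.038, -0.0101, -0.0114, -0.079]
[0.0006, -0.0012, 0.038, -0.0101, -0.0114, -0.079]
[0.0006, -0.0012, 0.038, -0.0101, -0.0114, -0.079]
-- [0.478 0.328 0.05 ]
[[-0.9    0.435 -0.001]
 [ 0.435  0.9   -0.   ]
 [ 0.001 -0.001 -1.   ]] [ 2.28684929e+01  1.31865433e+01  9.22239579e+01  7.81787082e-03
  7.46500841e+01 -4.13175091e+01]
```

View pics/w1.png

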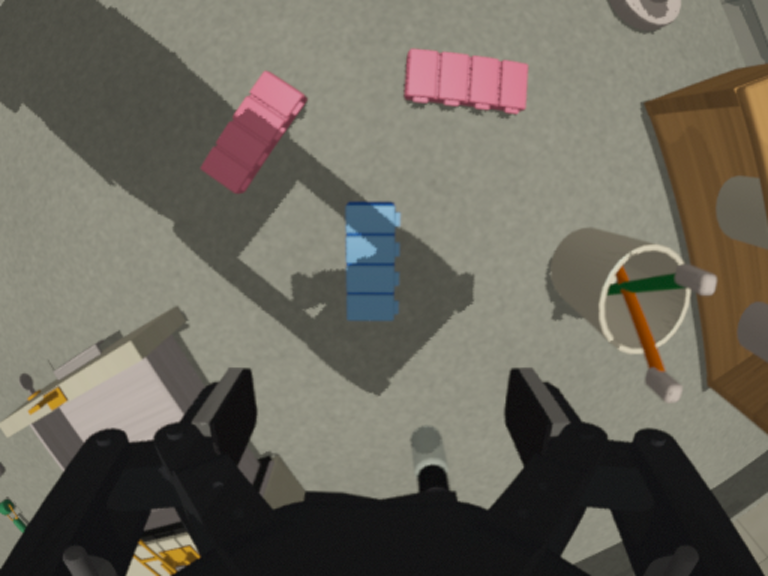

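The blue organiser sits at (371,262) in this enlarged picture, square to the jaws. The wrist estimate of (0.477, 0.328) agrees with the overhead ones.

>>> {"method": "send_rows", "body": {
  "commands": [
    [0.0, -0.001, 0.04, 0, 0, 0],
    [0, 0, 0.04, 0, 0, 0],
    [0, 0, 0.04, 0, 0, 0],
    [0, 0, 0.03, 0, 0, 0],
    [0, 0, 0, 0, 0, 0]
  ]
}}

```text
time: 4.75
position: [0.479, 0.3255, 0.0484]
orientation: [[-0.898, 0.441, -0.008], [0.441, 0.898, -0.004], [0.006, -0.007, -1.0]]
force: [-0.3, -0.8, -0.4]
gripper_width: 0.998
```

```bash
python3 - <<'E'
from h import *
plan([((.4773,.3285,.004),64.2,4)])
f=viewer.grab_frame("wrist");save(f,"w2.png",None,1.5)
E
```

```text
now [0.479  0.3255 0.0484] t 4.75 F [-0.25 -0.76 -0.4 ] w 0.998
[0.0007, 0.0006, 0.0111, -0.1022, -0.0848, -0.0884]
[0.0007, 0.0005, 0.0111, -0.1022, -0.0848, -0.0884]
[0.0007, 0.0005, 0.0111, -0.1022, -0.0848, -0.0884]
[0.0007, 0.0005, 0.0111, -0.1022, -0.0848, -0.0884]
-- [0.4773 0.3285 0.004 ]
```

View pics/w2.png

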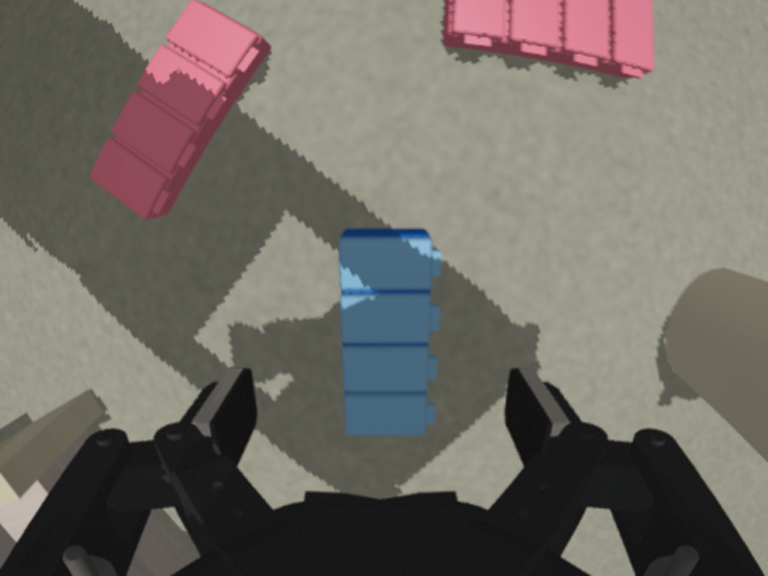

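The organiser is centred between the open jaws, at (387,335). I descend and close.

>>> {"method": "send_rows", "body": {
  "commands": [
    [0.001, 0.0, 0.015, 0, 0, 0],
    [0.001, 0.0, 0.015, 0, 0, 0],
    [0, 0.001, 0.012, 0, 0, 0],
    [0, 0, 0.002, 0, 0, 0],
    [0, 0, 0, 0, 0, 0]
  ]
}}

```text
time: 5.3
position: [0.4807, 0.3299, 0.0083]
orientation: [[-0.899, 0.439, -0.001], [0.439, 0.899, -0.0], [0.001, -0.001, -1.0]]
force: [-0.1, -0.6, -0.4]
gripper_width: 1.001
```

>>> {"method": "send_rows", "body": {
  "commands": [
    [0, 0, 0, 0, 0, 0],
    [0, 0, 0, 0, 0, 0],
    [0, 0, 0, 0, 0, 0],
    [0, 0, 0, 0, 0, 0],
    [0, 0, 0, 0, 0, 0],
    [0, 0, 0, 0, 0, 0],
    [0, 0, 0, 0, 0, 0],
    [0, 0, 0, 0, 0, 0]
  ],
  "grip": 1,
  "squeeze": 25
}}

```text
time: 6.1
position: [0.4815, 0.3301, 0.0094]
orientation: [[-0.898, 0.439, 0.001], [0.439, 0.898, 0.0], [-0.001, 0.001, -1.0]]
force: [-0.9, 0.3, 5.4]
gripper_width: 0.417
```

>>> {"method": "send_rows", "body": {
  "commands": [
    [0, 0, -0.01, 0, 0, 0],
    [0, 0, -0.02, 0, 0, 0],
    [0, 0, -0.03, 0, 0, 0],
    [0, 0, -0.04, 0, 0, 0],
    [0, 0, -0.04, 0, 0, 0],
    [0, 0, 0, 0, 0, 0]
  ]
}}

```text
time: 6.7
position: [0.4847, 0.3316, 0.1557]
orientation: [[-0.899, 0.439, 0.01], [0.439, 0.899, 0.004], [-0.007, 0.008, -1.0]]
force: [0.4, -0.1, 0.8]
gripper_width: 0.416
```

```bash
python3 - <<'E'
from h import *
f=viewer.grab_frame("wrist");save(f,"w3.png",None,1.5)
p=np.load("unit.npy")
f=viewer.grab_frame("top")
q=U(p,(-.09,.035,.2))[0];print(q)
plan([((.5,.2,.2),32,4),(q,np.degrees(p[2]),4)])
E
```

```text
[0.52025921 0.08699746 0.2       ]
now [0.4815 0.3302 0.1502] t 6.8 F [-0.89  0.23 -0.73] w 0.412
[-0.0185, -0.0272, -0.0125, 0.0322, 0.0151, 7.9902]
[-0.0221, -0.0244, -0.0125, 0.0322, 0.0151, 7.9902]
[-0.0252, -0.0211, -0.0125, 0.0322, 0.0151, 7.9902]
[-0.0279, -0.0174, -0.0125, 0.0322, 0.0151, 7.9902]
-- [0.5 0.2 0.2]
[-0.0266, -0.0107, -0.0, -0.0, 0.0, 7.7085]
[-0.0278, -0.007, -0.0, -0.0, 0.0, 7.7085]
[-0.0285, -0.0032, -0.0, -0.0, 0.0, 7.7085]
[-0.0287, 0.0006, -0.0, -0.0, 0.0, 7.7085]
-- [0.52025921 0.08699746 0.2       ]
```

View pics/w3.png

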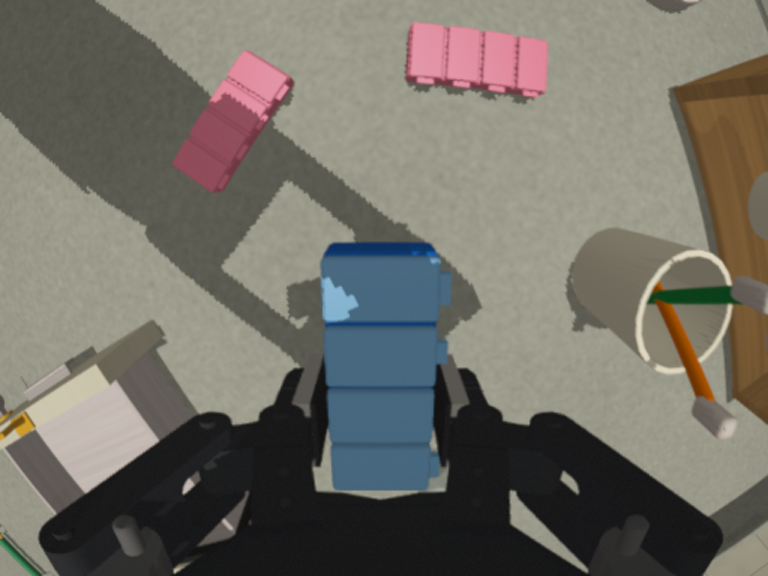

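The organiser is held squarely in the jaws, centred near (382,370). I carry it over the drawer.

>>> {"method": "send_rows", "body": {
  "commands": [
    [-0.0185, -0.027, -0.0125, 0, 0, 8],
    [-0.022, -0.0245, -0.0125, 0, 0, 8],
    [-0.025, -0.021, -0.0125, 0, 0, 8],
    [-0.028, -0.0175, -0.0125, 0, 0, 8],
    [-0.0265, -0.0105, 0, 0, 0, 7.7],
    [-0.028, -0.007, 0, 0, 0, 7.7],
    [-0.0285, -0.003, 0, 0, 0, 7.7],
    [-0.0285, 0.0005, 0, 0, 0, 7.7]
  ]
}}

```text
time: 7.6
position: [0.5185, 0.0861, 0.1968]
orientation: [[-0.015, 1.0, -0.004], [1.0, 0.015, 0.0], [0.0, -0.004, -1.0]]
force: [0.3, -0.5, -0.6]
gripper_width: 0.411
```

>>> {"method": "send_rows", "body": {
  "commands": [
    [0, 0, 0, 0, 0, 0],
    [0, 0, 0, 0, 0, 0]
  ]
}}

```text
time: 7.8
position: [0.5187, 0.0869, 0.1972]
orientation: [[-0.02, 1.0, -0.003], [1.0, 0.02, 0.001], [0.001, -0.003, -1.0]]
force: [-0.1, 0.5, -0.1]
gripper_width: 0.416
```

```bash
python3 - <<'E'
from h import *
p=np.load("unit.npy")
f=viewer.grab_frame("wrist");save(f,"w4.png",None,1.5)
q=U(p,(-.09,.035,.06))[0]
plan([(q,np.degrees(p[2]),1)])
for l in ["keeper","hook_bar","latch_pivot","latch_tip","drawer_in","key"]:
    z=dict(keeper=.114,hook_bar=.123,latch_pivot=.097,latch_tip=.153,drawer_in=.016,key=.05)[l]
    R,t=unit(p)
    print(l,[(np.round(x["location"]).tolist(),(R.T@(onz(f,x["location"],z,True)-t)).round(4),round(x["score"],2)) for x in finder.tip_of(l,f)][:2])
E
```

```text
now [0.5188 0.0875 0.1974] t 7.85 F [-0.33  0.36 -0.86] w 0.418
[-0.0007, 0.0018, 0.1374, -0.158, -0.0369, 0.0586]
-- [0.52025921 0.08699746 0.06      ]
keeper [([167.0, 244.0], array([-0.1671, -0.0025,  0.114 ]), 0.82)]
hook_bar [([326.0, 245.0], array([-0.0317,  0.0008,  0.123 ]), 0.78), ([328.0, 203.0], array([-0.0329,  0.0374,  0.123 ]), 0.23)]
latch_pivot [([384.0, 232.0], array([ 0.0331, -0.0004,  0.097 ]), 0.67)]
latch_tip [([416.0, 259.0], array([ 0.0388, -0.    ,  0.153 ]), 0.62)]
drawer_in []
key [([172.0, 275.0], array([-0.1878, -0.0749,  0.05  ]), 0.98), ([369.0, 6.0], array([0.0263, 0.2249, 0.05  ]), 0.54)]
```

View pics/w4.png

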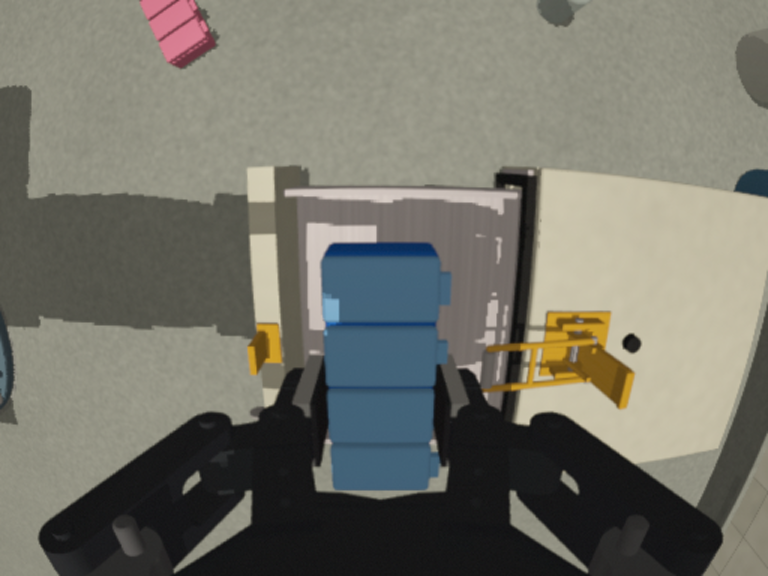

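The view shows the organiser over the open drawer, with the keeper at left (265,350) and the hook frame at right (490,370), both clear of the fingers. I lower it.

>>> {"method": "send_rows", "body": {
  "commands": [
    [0, 0, 0.03, 0, 0, 0],
    [0, 0, 0.03, 0, 0, 0],
    [0, 0, 0.03, 0, 0, 0],
    [0, 0, 0.03, 0, 0, 0],
    [0, 0, 0.02, 0, 0, 0],
    [0, 0, 0.015, 0, 0, 0],
    [0, 0, 0, 0, 0, 0],
    [0, 0, 0, 0, 0, 0]
  ]
}}

```text
time: 8.95
position: [0.5199, 0.0875, 0.044]
orientation: [[-0.021, 1.0, -0.0], [1.0, 0.021, 0.0], [0.0, -0.0, -1.0]]
force: [-0.3, -0.6, -0.1]
gripper_width: 0.416
```

>>> {"method": "send_rows", "body": {
  "commands": [
    [0, 0, 0.005, 0, 0, 0],
    [0, 0, 0.004, 0, 0, 0],
    [0, 0, 0.002, 0, 0, 0],
    [0, 0, 0, 0, 0, 0]
  ]
}}

```text
time: 9.35
position: [0.5196, 0.0872, 0.0327]
orientation: [[-0.02, 1.0, -0.0], [1.0, 0.02, 0.0], [0.0, -0.0, -1.0]]
force: [0.3, -0.1, -1.1]
gripper_width: 0.412
```

>>> {"method": "send_rows", "body": {
  "commands": [
    [0, 0, 0.003, 0, 0, 0],
    [0, 0, 0.002, 0, 0, 0],
    [0, 0, 0, 0, 0, 0],
    [0, 0, 0, 0, 0, 0]
  ]
}}

```text
time: 9.75
position: [0.5198, 0.0872, 0.0277]
orientation: [[-0.02, 1.0, -0.0], [1.0, 0.02, 0.0], [0.0, -0.0, -1.0]]
force: [0.8, -0.3, -0.6]
gripper_width: 0.417
```

>>> {"method": "send_rows", "body": {
  "commands": [
    [0, 0, 0.001, 0, 0, 0],
    [0, 0, 0.001, 0, 0, 0],
    [0, 0, 0.0005, 0, 0, 0],
    [0, 0, 0, 0, 0, 0]
  ]
}}

```text
time: 10.15
position: [0.5198, 0.0872, 0.0254]
orientation: [[-0.02, 1.0, 0.0], [1.0, 0.02, -0.0], [-0.0, 0.0, -1.0]]
force: [0.1, -0.8, 0.1]
gripper_width: 0.413
```

>>> {"method": "send_rows", "body": {
  "commands": [
    [0, 0, 0.0005, 0, 0, 0],
    [0, 0, 0.0005, 0, 0, 0],
    [0, 0, 0, 0, 0, 0]
  ]
}}

```text
time: 10.45
position: [0.5206, 0.0872, 0.0253]
orientation: [[-0.02, 1.0, 0.002], [1.0, 0.02, -0.0], [-0.0, 0.002, -1.0]]
force: [-0.8, -0.0, 7.6]
gripper_width: 0.414
```

Contact with the floor. I release by opening part way, then rise.

>>> {"method": "send_rows", "body": {
  "commands": [
    [0, 0, -0.0005, 0, 0, 0],
    [0, 0, 0, 0, 0, 0],
    [0, 0, 0, 0, 0, 0],
    [0, 0, 0, 0, 0, 0]
  ],
  "grip": -0.25
}}

```text
time: 10.85
position: [0.5196, 0.0872, 0.0246]
orientation: [[-0.02, 1.0, -0.0], [1.0, 0.02, -0.0], [-0.0, -0.0, -1.0]]
force: [-0.4, -0.6, -0.6]
gripper_width: 0.629
```

>>> {"method": "send_rows", "body": {
  "commands": [
    [0, 0, -0.01, 0, 0, 0],
    [0, 0, -0.02, 0, 0, 0],
    [0, 0, -0.03, 0, 0, 0],
    [0, 0, -0.04, 0, 0, 0],
    [0, 0, -0.04, 0, 0, 0],
    [0, 0, -0.035, 0, 0, 0],
    [0, 0, 0, 0, 0, 0]
  ]
}}

```text
time: 11.55
position: [0.5233, 0.0871, 0.2065]
orientation: [[-0.02, 1.0, 0.011], [1.0, 0.02, -0.001], [-0.001, 0.011, -1.0]]
force: [0.2, 0.2, 0.1]
gripper_width: 0.622
```

```bash
python3 - <<'E'
from h import *
p=np.load("unit.npy")
f=viewer.grab_frame("wrist");save(f,"w5.png",None,1.5)
# next: via-point left-front of drawer then push start
a=U(p,(-.25,.075,.19))[0]
plan([(a,np.degrees(p[2])+90,11)])
print(a,ctrl.state()["joint_pos"])
E
```

```text
now [0.5218 0.0871 0.2035] t 11.6 F [-0.1   0.06  0.23] w 0.624
[0.0036, -0.0147, 0.0011, 0.0259, 0.0304, -8.1817]
[0.0057, -0.014, 0.0011, 0.0259, 0.0304, -8.1817]
[0.0076, -0.0131, 0.0011, 0.0259, 0.0304, -8.1817]
[0.0094, -0.0119, 0.0012, 0.0259, 0.0304, -8.1817]
[0.011, -0.0104, 0.0012, 0.0259, 0.0304, -8.1817]
[0.0124, -0.0087, 0.0012, 0.0259, 0.0304, -8.1817]
[0.0135, -0.0069, 0.0012, 0.0259, 0.0304, -8.1817]
[0.0143, -0.0049, 0.0012, 0.0259, 0.0304, -8.1817]
[0.0149, -0.0028, 0.0012, 0.0259, 0.0304, -8.1817]
[0.0151, -0.0007, 0.0012, 0.0259, 0.0304, -8.1817]
[0.015, 0.0015, 0.0012, 0.0259, 0.0304, -8.1817]
-- [0.35947846 0.1237337  0.19      ]
[0.35947846 0.1237337  0.19      ] [-3.38565671e+00  5.75176280e+00  1.00610208e+02  4.10434131e-04
  7.32424506e+01 -4.55302070e+00]
```

View pics/w5.png

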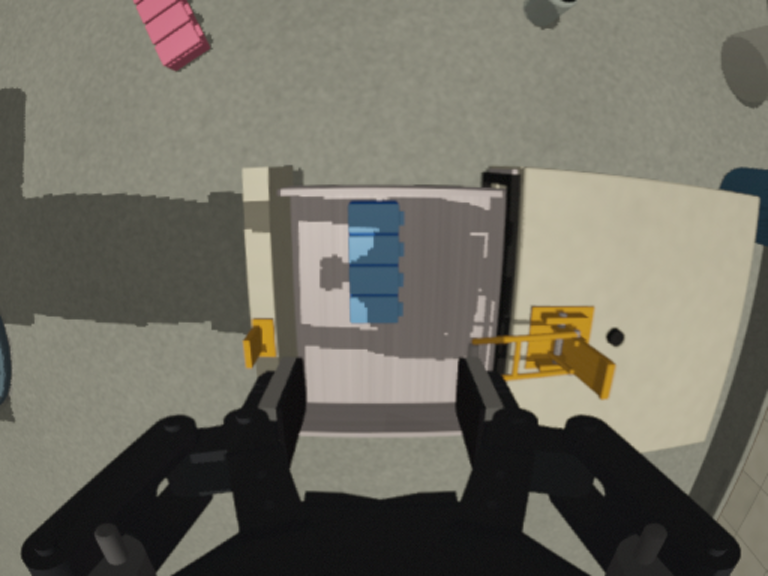

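The organiser lies flat, lids up, on the drawer floor at (375,262), clear of the walls. I close the gripper, turn it and move in front of the drawer.

>>> {"method": "send_rows", "body": {
  "commands": [
    [0.004, -0.0145, 0.001, 0, 0, -8.2],
    [0.0055, -0.014, 0.001, 0, 0, -8.2],
    [0.0075, -0.013, 0.001, 0, 0, -8.2],
    [0.0095, -0.012, 0.001, 0, 0, -8.2],
    [0.011, -0.0105, 0.001, 0, 0, -8.2],
    [0.0125, -0.0085, 0.001, 0, 0, -8.2],
    [0.0135, -0.007, 0.001, 0, 0, -8.2],
    [0.0145, -0.005, 0.001, 0, 0, -8.2]
  ],
  "grip": 1
}}

```text
time: 12.4
position: [0.3999, 0.1141, 0.1905]
orientation: [[-0.921, 0.389, -0.003], [0.389, 0.921, 0.0], [0.002, -0.001, -1.0]]
force: [0.5, -0.0, -0.4]
gripper_width: 0.001
```

>>> {"method": "send_rows", "body": {
  "commands": [
    [0.015, -0.003, 0.001, 0, 0, -8.2],
    [0.015, -0.0005, 0.001, 0, 0, -8.2],
    [0.015, 0.0015, 0.001, 0, 0, -8.2],
    [0, 0, 0, 0, 0, 0],
    [0, 0, 0, 0, 0, 0]
  ]
}}

```text
time: 12.9
position: [0.3571, 0.1238, 0.1884]
orientation: [[-1.0, -0.02, -0.0], [-0.02, 1.0, -0.0], [0.0, -0.0, -1.0]]
force: [0.2, 0.7, 0.0]
gripper_width: 0.0
```

```bash
python3 - <<'E'
from h import *
p=np.load("unit.npy")
a=U(p,(-.22,.075,.066))[0]
plan([(a,np.degrees(p[2])+90,1)])
f=viewer.grab_frame("scene");save(f,"s2.png",(180,90,340,250),4)
R,t=unit(p);s=ctrl.state();print("unit frame",(R.T@(np.array(s["position"])-t)).round(4))
print(s["joint_pos"])
E
```

```text
now [0.3571 0.1238 0.1884] t 12.9 F [0.17 0.72 0.02] w 0.0
[-0.0324, -0.0001, 0.1224, -0.0043, -0.0212, -0.0105]
-- [0.38947225 0.1243441  0.066     ]
unit frame [-0.252   0.075   0.1886]
[ 9.44045909e-01 -1.43141590e+01  1.21104955e+02 -4.58064297e-03
  7.32115837e+01 -9.02146441e+01]
```

View pics/s2.png

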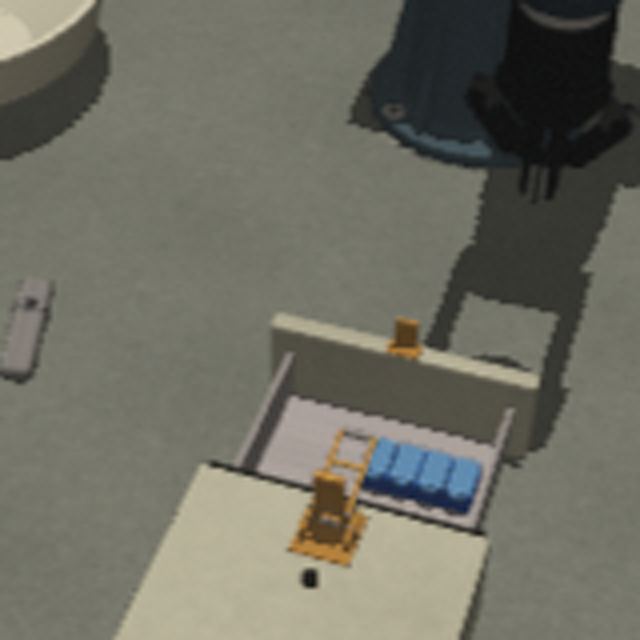

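The scene view shows the organiser flat in the drawer at (425,470). The shut fingers' elbows stick out sideways in the jaw direction. To keep them clear of the hook and keeper I turn the jaws back along the unit's x before pushing.

>>> {"method": "send_rows", "body": {
  "commands": [
    [0, 0, 0, 0, 0, 8.2],
    [0, 0, 0, 0, 0, 8.2],
    [0, 0, 0, 0, 0, 8.2],
    [0, 0, 0, 0, 0, 8.2],
    [0, 0, 0, 0, 0, 8.2],
    [0, 0, 0, 0, 0, 8.2],
    [0, 0, 0, 0, 0, 8.2],
    [0, 0, 0, 0, 0, 8.2]
  ]
}}

```text
time: 13.75
position: [0.3579, 0.1236, 0.1887]
orientation: [[-0.426, 0.905, -0.0], [0.905, 0.426, -0.0], [0.0, -0.0, -1.0]]
force: [0.0, 0.7, -0.4]
gripper_width: 0.001
```

>>> {"method": "send_rows", "body": {
  "commands": [
    [0, 0, 0.02, 0, 0, 8.2],
    [0, 0, 0.03, 0, 0, 8.2],
    [0, 0, 0.03, 0, 0, 8.2],
    [0, 0, 0.03, 0, 0, 0],
    [0, 0, 0.012, 0, 0, 0],
    [0, 0, 0, 0, 0, 0]
  ]
}}

```text
time: 14.35
position: [0.3559, 0.1235, 0.0649]
orientation: [[-0.017, 1.0, -0.005], [1.0, 0.017, -0.0], [-0.0, -0.005, -1.0]]
force: [0.1, -0.2, 0.1]
gripper_width: 0.001
```

```bash
python3 - <<'E'
from h import *
p=np.load("unit.npy")
a=U(p,(-.2,.075,.066))[0]
plan([(a,np.degrees(p[2]),1)])
f=viewer.grab_frame("wrist");save(f,"w6.png",None,1.5)
R,t=unit(p);s=ctrl.state();print("unit frame",(R.T@(np.array(s["position"])-t)).round(4),np.round(s["orientation"],3))
E
```

```text
now [0.3559 0.1235 0.0649] t 14.35 F [ 0.14 -0.21  0.11] w 0.001
[0.0003, 0.0536, -0.0014, -0.2737, 0.0018, -0.1699]
-- [0.40946811 0.12475104 0.066     ]
unit frame [-0.2525  0.0749  0.0661] [[-0.018  1.    -0.002]
 [ 1.     0.018 -0.   ]
 [-0.    -0.002 -1.   ]]
```

View pics/w6.png

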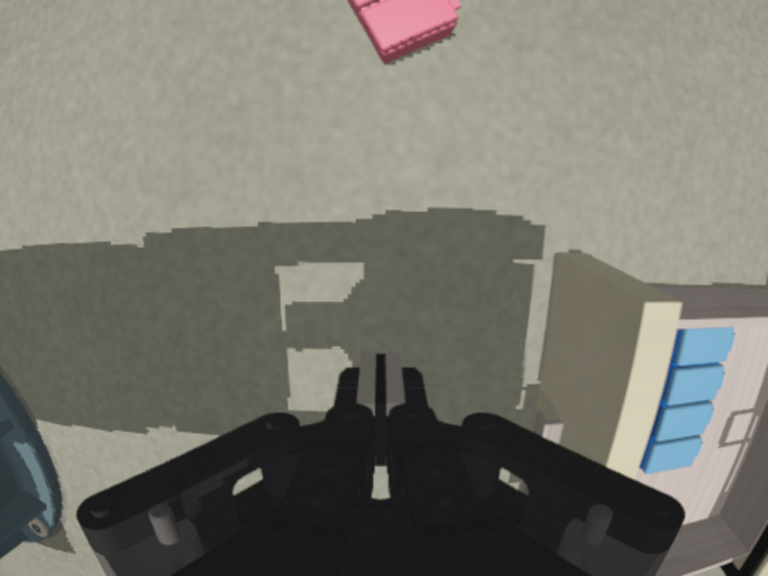

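The shut fingers are in front of the drawer's left half, with the key and pull well away to the right. I approach and feel for contact.

>>> {"method": "send_rows", "body": {
  "commands": [
    [0, 0.015, -0.004, 0, 0, 0],
    [0, 0.02, 0, 0, 0, 0],
    [0, 0.015, 0, 0, 0, 0],
    [0, 0.005, 0, 0, 0, 0],
    [0, 0, 0, 0, 0, 0]
  ]
}}

```text
time: 14.9
position: [0.4133, 0.1248, 0.0716]
orientation: [[-0.019, 1.0, 0.001], [1.0, 0.019, -0.0], [-0.0, 0.001, -1.0]]
force: [-0.1, 0.4, 0.3]
gripper_width: 0.002
```

>>> {"method": "send_rows", "body": {
  "commands": [
    [0, 0.003, 0, 0, 0, 0],
    [0, 0.003, 0, 0, 0, 0],
    [0, 0.003, 0, 0, 0, 0],
    [0, 0.002, 0, 0, 0, 0]
  ]
}}

```text
time: 15.3
position: [0.4233, 0.1252, 0.0709]
orientation: [[-0.02, 1.0, 0.0], [1.0, 0.02, 0.0], [0.0, 0.0, -1.0]]
force: [-0.3, -0.6, 0.4]
gripper_width: 0.003
```

>>> {"method": "send_rows", "body": {
  "commands": [
    [0, 0.002, 0, 0, 0, 0],
    [0, 0.002, 0, 0, 0, 0],
    [0, 0.002, 0, 0, 0, 0],
    [0, 0, 0, 0, 0, 0]
  ]
}}

```text
time: 15.7
position: [0.4291, 0.1253, 0.0706]
orientation: [[-0.02, 1.0, -0.001], [1.0, 0.02, 0.0], [0.0, -0.001, -1.0]]
force: [-1.2, 0.1, 0.8]
gripper_width: -0.001
```

>>> {"method": "send_rows", "body": {
  "commands": [
    [0, 0.003, 0, 0, 0, 0],
    [0, 0.004, 0, 0, 0, 0],
    [0, 0.004, 0, 0, 0, 0],
    [0, 0.004, 0, 0, 0, 0]
  ]
}}

```text
time: 16.1
position: [0.4443, 0.1255, 0.0706]
orientation: [[-0.02, 1.0, -0.001], [1.0, 0.02, -0.0], [-0.0, -0.001, -1.0]]
force: [-2.7, -1.2, -0.5]
gripper_width: -0.004
```

>>> {"method": "send_rows", "body": {
  "commands": [
    [0, 0.005, 0, 0, 0, 0],
    [0, 0.006, 0, 0, 0, 0],
    [0, 0.006, 0, 0, 0, 0],
    [0, 0.006, 0, 0, 0, 0],
    [0, 0.006, 0, 0, 0, 0],
    [0, 0.006, 0, 0, 0, 0],
    [0, 0.006, 0, 0, 0, 0],
    [0, 0.005, 0, 0, 0, 0]
  ]
}}

```text
time: 16.9
position: [0.4909, 0.1265, 0.0709]
orientation: [[-0.02, 1.0, 0.0], [1.0, 0.02, 0.0], [0.0, 0.0, -1.0]]
force: [-1.7, -0.9, -2.2]
gripper_width: 0.002
```

>>> {"method": "send_rows", "body": {
  "commands": [
    [0, 0.005, 0, 0, 0, 0],
    [0, 0.006, 0, 0, 0, 0],
    [0, 0.006, 0, 0, 0, 0],
    [0, 0.006, 0, 0, 0, 0],
    [0, 0.005, 0, 0, 0, 0],
    [0, 0.004, 0, 0, 0, 0],
    [0, 0.002, 0, 0, 0, 0],
    [0, 0, 0, 0, 0, 0]
  ]
}}

```text
time: 17.7
position: [0.525, 0.1273, 0.0711]
orientation: [[-0.02, 1.0, 0.001], [1.0, 0.02, 0.0], [0.0, 0.001, -1.0]]
force: [0.3, 0.1, 0.2]
gripper_width: -0.004
```

```bash
python3 - <<'E'
from h import *
p=np.load("unit.npy");R,t=unit(p)
ft=viewer.grab_frame("top");fs=viewer.grab_frame("scene")
save(ft,"t3.png",(190,100,300,250),4);save(fs,"s3.png",(190,130,330,270),4)
s=ctrl.state();print("unit frame",(R.T@(np.array(s["position"])-t)).round(4),s["time"],s["force"])
E
```

```text
unit frame [-0.0847  0.0753  0.0711] 17.8 [ 0.31580892 -0.00371969 -0.07102317]
```

View pics/s3.png

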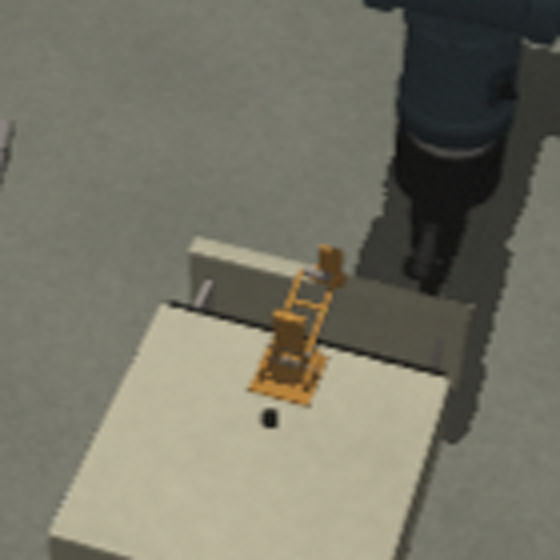

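The drawer is roughly a third open and the keeper at (330,265) passes under the hook. I continue gently.

>>> {"method": "send_rows", "body": {
  "commands": [
    [0, 0.004, 0, 0, 0, 0],
    [0, 0.005, 0, 0, 0, 0],
    [0, 0.006, 0, 0, 0, 0],
    [0, 0.006, 0, 0, 0, 0],
    [0, 0.006, 0, 0, 0, 0],
    [0, 0.005, 0, 0, 0, 0],
    [0, 0.003, 0, 0, 0, 0],
    [0, 0.001, 0, 0, 0, 0]
  ]
}}

```text
time: 18.6
position: [0.5606, 0.1278, 0.0707]
orientation: [[-0.02, 1.0, 0.0], [1.0, 0.02, -0.0], [-0.0, 0.0, -1.0]]
force: [-2.0, -0.4, 0.7]
gripper_width: 0.003
```

```bash
python3 - <<'E'
from h import *
p=np.load("unit.npy");R,t=unit(p)
f=viewer.grab_frame("wrist");save(f,"w7.png",None,1.5)
s=ctrl.state();print("unit frame",(R.T@(np.array(s["position"])-t)).round(4),s["time"],s["force"])
E
```

```text
unit frame [-0.0489  0.075   0.0707] 18.65 [-0.24533668  0.96271172 -0.32172154]
```

View pics/w7.png

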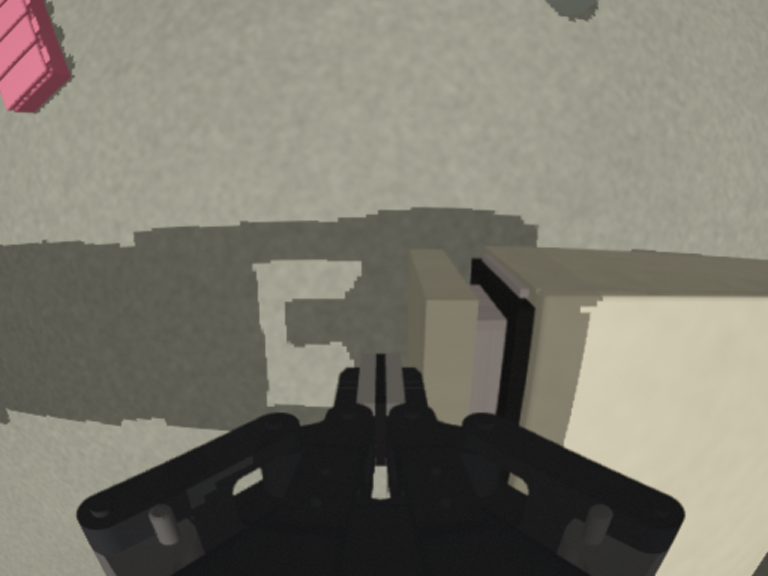

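The wrist view shows the front panel at about (450,350) and the mouth still open by roughly 15 mm. I continue in small steps.

>>> {"method": "send_rows", "body": {
  "commands": [
    [0, 0.001, 0, 0, 0, 0],
    [0, 0.002, 0, 0, 0, 0],
    [0, 0.002, 0, 0, 0, 0],
    [0, 0.001, 0, 0, 0, 0],
    [0, 0.001, 0, 0, 0, 0],
    [0, 0, 0, 0, 0, 0]
  ]
}}

```text
time: 19.25
position: [0.5674, 0.128, 0.0708]
orientation: [[-0.02, 1.0, 0.0], [1.0, 0.02, -0.0], [-0.0, 0.0, -1.0]]
force: [-0.6, -0.6, 0.2]
gripper_width: -0.005
```

>>> {"method": "send_rows", "body": {
  "commands": [
    [0, 0.0005, 0, 0, 0, 0],
    [0, 0.0005, 0, 0, 0, 0],
    [0, 0.0005, 0, 0, 0, 0],
    [0, 0.0005, 0, 0, 0, 0]
  ]
}}

```text
time: 19.65
position: [0.5691, 0.128, 0.0707]
orientation: [[-0.02, 1.0, -0.0], [1.0, 0.02, -0.0], [-0.0, -0.0, -1.0]]
force: [-1.1, -1.7, 0.2]
gripper_width: -0.0
```

>>> {"method": "send_rows", "body": {
  "commands": [
    [0, 0.0005, 0, 0, 0, 0],
    [0, 0.0003, 0, 0, 0, 0],
    [0, 0.0003, 0, 0, 0, 0]
  ]
}}

```text
time: 19.95
position: [0.5703, 0.128, 0.0707]
orientation: [[-0.02, 1.0, -0.0], [1.0, 0.02, -0.0], [-0.0, -0.0, -1.0]]
force: [-1.6, -0.8, 0.1]
gripper_width: -0.003
```

>>> {"method": "send_rows", "body": {
  "commands": [
    [0, 0.0003, 0, 0, 0, 0],
    [0, 0.0003, 0, 0, 0, 0],
    [0, 0.0003, 0, 0, 0, 0]
  ]
}}

```text
time: 20.25
position: [0.5711, 0.1281, 0.0707]
orientation: [[-0.02, 1.0, -0.0], [1.0, 0.02, -0.0], [-0.0, -0.0, -1.0]]
force: [-1.9, -1.6, -0.9]
gripper_width: 0.0
```

>>> {"method": "send_rows", "body": {
  "commands": [
    [0, 0.0003, 0, 0, 0, 0],
    [0, 0.0003, 0, 0, 0, 0]
  ]
}}

```text
time: 20.45
position: [0.5718, 0.1281, 0.0708]
orientation: [[-0.02, 1.0, -0.0], [1.0, 0.02, -0.0], [-0.0, -0.0, -1.0]]
force: [-1.9, -2.1, -0.2]
gripper_width: 0.004
```

>>> {"method": "send_rows", "body": {
  "commands": [
    [0, 0.0003, 0, 0, 0, 0],
    [0, 0.0003, 0, 0, 0, 0]
  ]
}}

```text
time: 20.65
position: [0.5724, 0.1281, 0.0708]
orientation: [[-0.02, 1.0, -0.0], [1.0, 0.02, -0.0], [-0.0, -0.0, -1.0]]
force: [-2.3, -1.1, -0.0]
gripper_width: 0.004
```

>>> {"method": "send_rows", "body": {
  "commands": [
    [0, 0.0003, 0, 0, 0, 0],
    [0, 0.0002, 0, 0, 0, 0]
  ]
}}

```text
time: 20.85
position: [0.5729, 0.1282, 0.0708]
orientation: [[-0.02, 1.0, 0.0], [1.0, 0.02, 0.0], [0.0, 0.0, -1.0]]
force: [-1.4, -1.8, -0.9]
gripper_width: -0.003
```

>>> {"method": "send_rows", "body": {
  "commands": [
    [0, 0.0002, 0, 0, 0, 0],
    [0, 0.0002, 0, 0, 0, 0]
  ]
}}

```text
time: 21.05
position: [0.5733, 0.1282, 0.0708]
orientation: [[-0.02, 1.0, -0.0], [1.0, 0.02, 0.0], [0.0, -0.0, -1.0]]
force: [-1.6, -1.3, -0.2]
gripper_width: 0.002
```

>>> {"method": "send_rows", "body": {
  "commands": [
    [0, 0.0002, 0, 0, 0, 0],
    [0, 0.0002, 0, 0, 0, 0]
  ]
}}

```text
time: 21.25
position: [0.5737, 0.1282, 0.0708]
orientation: [[-0.02, 1.0, -0.0], [1.0, 0.02, 0.0], [0.0, -0.0, -1.0]]
force: [-2.3, -2.0, -0.6]
gripper_width: 0.003
```

>>> {"method": "send_rows", "body": {
  "commands": [
    [0, 0.0002, 0, 0, 0, 0],
    [0, 0.0002, 0, 0, 0, 0]
  ]
}}

```text
time: 21.45
position: [0.5741, 0.1282, 0.0708]
orientation: [[-0.02, 1.0, -0.0], [1.0, 0.02, -0.0], [-0.0, -0.0, -1.0]]
force: [-1.9, -1.5, -0.8]
gripper_width: 0.002
```

>>> {"method": "send_rows", "body": {
  "commands": [
    [0, 0.0002, 0, 0, 0, 0],
    [0, 0.0002, 0, 0, 0, 0]
  ]
}}

```text
time: 21.65
position: [0.5742, 0.1282, 0.0708]
orientation: [[-0.02, 1.0, -0.001], [1.0, 0.02, -0.0], [0.0, -0.001, -1.0]]
force: [-3.3, -1.8, 0.7]
gripper_width: 0.004
```

>>> {"method": "send_rows", "body": {
  "commands": [
    [0, 0.0002, 0, 0, 0, 0],
    [0, 0.0002, 0, 0, 0, 0]
  ]
}}

```text
time: 21.85
position: [0.5744, 0.1282, 0.0707]
orientation: [[-0.02, 1.0, -0.001], [1.0, 0.02, -0.0], [-0.0, -0.001, -1.0]]
force: [-4.6, -1.6, 1.4]
gripper_width: 0.0
```

```bash
python3 - <<'E'
from h import *
from scipy.optimize import least_squares
p=np.load("unit.npy");R,t=unit(p)
f=viewer.grab_frame("wrist");save(f,"w8.png",None,1.5)
ft=viewer.grab_frame("top");save(ft,"t4.png",(190,100,300,250),4)
s=ctrl.state();print("unit frame",(R.T@(np.array(s["position"])-t)).round(4),s["time"],s["force"])
E
```

```text
unit frame [-0.035   0.0751  0.0707] 21.95 [-5.25175273 -2.2108469   1.42947738]
```

View pics/w8.png

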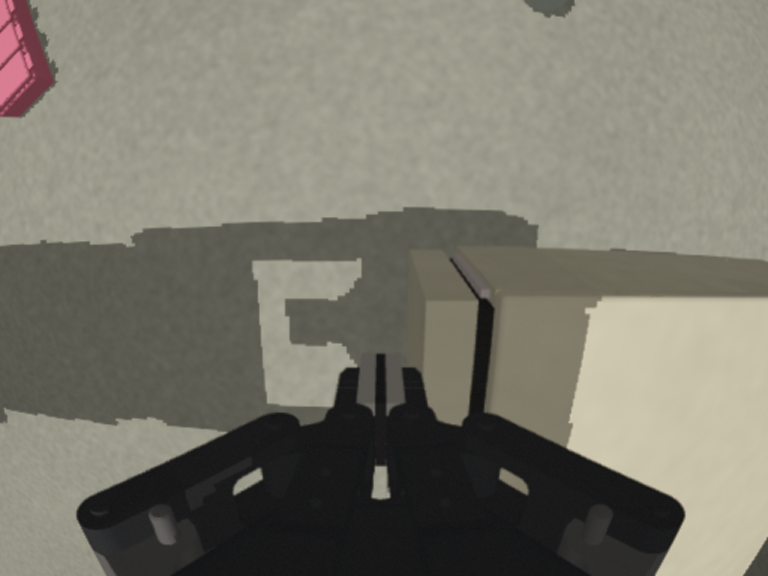

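The force rises from 2 to about 5 N while the finger nearly stops: that is the seal. The remaining gap fits an opening of about 2 mm, well within the hook's catch. I back off and go up.

>>> {"method": "send_rows", "body": {
  "commands": [
    [0, -0.001, 0, 0, 0, 0],
    [0, -0.005, 0, 0, 0, 0],
    [0, -0.02, 0, 0, 0, 0],
    [0, -0.02, -0.01, 0, 0, 0],
    [0, 0, -0.04, 0, 0, 0],
    [0, 0, -0.04, 0, 0, 0],
    [0, 0, -0.03, 0, 0, 0],
    [0, 0, 0, 0, 0, 0]
  ]
}}

```text
time: 22.75
position: [0.5327, 0.1277, 0.1968]
orientation: [[-0.02, 1.0, 0.012], [1.0, 0.02, 0.001], [0.0, 0.012, -1.0]]
force: [0.1, 0.4, 0.9]
gripper_width: 0.0
```

```bash
python3 - <<'E'
from h import *
p=np.load("unit.npy");R,t=unit(p)
f=viewer.grab_frame("wrist");save(f,"w9.png",None,1.5)
ft=viewer.grab_frame("top");save(ft,"t5.png",(190,100,300,250),4)
s=ctrl.state();print("unit frame",(R.T@(np.array(s["position"])-t)).round(4),s["time"],s["force"])
for l,z in dict(keeper=.114,hook_bar=.123,latch_pivot=.097,latch_tip=.153).items():
  for g,fi in((f,True),(ft,False)):
    print(l,fi,[(np.round(x["location"]).tolist(),(R.T@(onz(g,x["location"],z,fi)-t)).round(4),round(x["score"],2)) for x in finder.tip_of(l,g)][:2])
E
```

```text
unit frame [-0.0798  0.0753  0.1918] 22.85 [ 0.25055119  0.03327636 -0.86650538]
keeper True [([315.0, 281.0], array([-1.97e-02, -1.00e-04,  1.14e-01]), 0.65)]
keeper False [([240.0, 179.0], array([-0.0121,  0.0007,  0.114 ]), 0.76), ([238.0, 182.0], array([-0.0229,  0.0066,  0.114 ]), 0.5)]
hook_bar True [([301.0, 288.0], array([-0.0342, -0.001 ,  0.123 ]), 0.56)]
hook_bar False [([240.0, 185.0], array([-0.0356,  0.0009,  0.123 ]), 0.63), ([238.0, 163.0], array([0.0373, 0.004 , 0.123 ]), 0.27)]
latch_pivot True [([360.0, 269.0], array([ 0.0305, -0.    ,  0.097 ]), 0.98)]
latch_pivot False [([242.0, 170.0], array([ 0.0231, -0.0069,  0.097 ]), 0.94)]
latch_tip True [([387.0, 299.0], array([0.0359, 0.0026, 0.153 ]), 0.89), ([354.0, 36.0], array([-0.0112,  0.2003,  0.153 ]), 0.56)]
latch_tip False [([241.0, 161.0], array([ 0.0345, -0.0063,  0.153 ]), 0.56), ([266.0, 191.0], array([-0.0669, -0.0822,  0.153 ]), 0.53)]
```

View pics/w9.png

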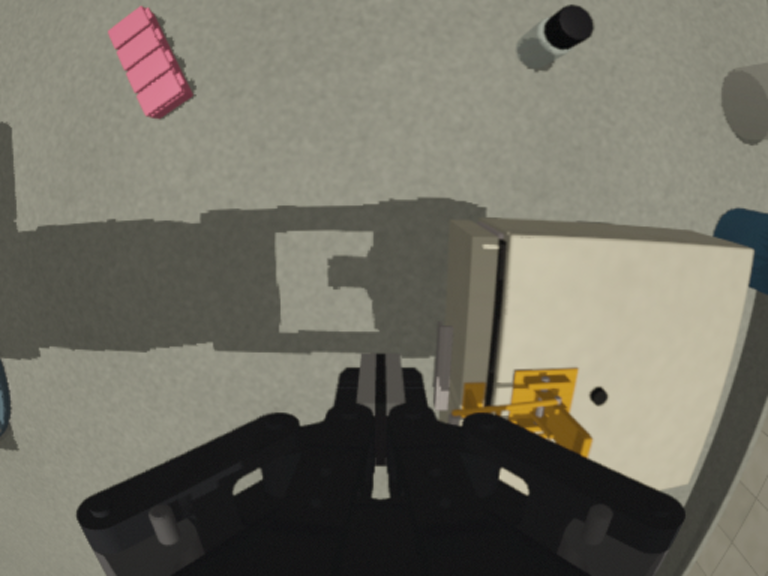

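View pics/t5.png

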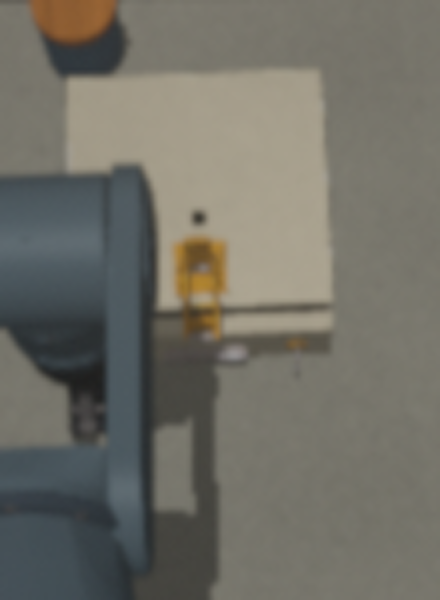

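The drawer stays shut and the hook bar hovers in front of the keeper. I move to just in front of the lever's upper end.

```bash
cat >> h.py <<'E'
def uf(P):
    p=np.load("unit.npy");R,t=unit(p);return R.T@(np.array(P)-t)
def lev(phi,r=.054,off=.014):
    return np.array([.030+r*np.sin(phi)-.002*np.cos(phi)-off,0,.097+r*np.cos(phi)+.002*np.sin(phi)])
E
python3 - <<'E'
from h import *
p=np.load("unit.npy")
plan([(U(p,(-.012,0,.19))[0],np.degrees(p[2]),4),(U(p,(-.012,0,.151))[0],np.degrees(p[2]),2)])
for ph in np.arange(.09,1.58,.15): print(round(ph,2),lev(ph).round(4))
E
```

```text
now [0.5285 0.1273 0.1899] t 23.25 F [ 0.01 -0.44  1.25] w 0.002
[-0.0188, 0.0172, -0.0001, -0.0218, -0.0006, -0.0026]
[-0.0188, 0.0172, -0.0, -0.0218, -0.0006, -0.0026]
[-0.0188, 0.0172, -0.0, -0.0218, -0.0006, -0.0026]
[-0.0188, 0.0172, -0.0, -0.0218, -0.0006, -0.0026]
-- [0.59895519 0.05359175 0.19      ]
[0.0, 0.0, 0.0195, 0.0, -0.0, 0.0]
[0.0, 0.0, 0.0195, 0.0, -0.0, 0.0]
-- [0.59895519 0.05359175 0.151     ]
0.09 [0.0189 0.     0.151 ]
0.24 [0.0269 0.     0.1499]
0.39 [0.0347 0.     0.1477]
0.54 [0.042  0.     0.1443]
0.69 [0.0488 0.     0.1399]
0.84 [0.0549 0.     0.1345]
0.99 [0.06   0.     0.1283]
1.14 [0.0642 0.     0.1214]
1.29 [0.0673 0.     0.1139]
1.44 [0.0693 0.     0.106 ]
```

>>> {"method": "send_rows", "body": {
  "commands": [
    [-0.019, 0.017, 0, 0, 0, 0],
    [-0.019, 0.017, 0, 0, 0, 0],
    [-0.019, 0.017, 0, 0, 0, 0],
    [-0.018, 0.017, 0, 0, 0, 0],
    [0, 0, 0.02, 0, 0, 0],
    [0, 0, 0.02, 0, 0, 0],
    [0, 0, 0.003, 0, 0, 0],
    [0, 0, 0, 0, 0, 0]
  ]
}}

```text
time: 24.05
position: [0.5978, 0.0538, 0.1469]
orientation: [[-0.02, 1.0, -0.002], [1.0, 0.02, 0.0], [0.0, -0.002, -1.0]]
force: [1.2, 0.8, -0.1]
gripper_width: -0.004
```

```bash
python3 - <<'E'
from h import *
s=ctrl.state();print(uf(s["position"]).round(4),s["force"])
f=viewer.grab_frame("wrist");save(f,"w10.png",None,1.5)
f=viewer.grab_frame("scene");save(f,"s10.png",(200,120,330,250),4)
E
```

```text
[-0.0132  0.0002  0.1469] [ 1.1714337   0.76739762 -0.06804886]
```

View pics/w10.png

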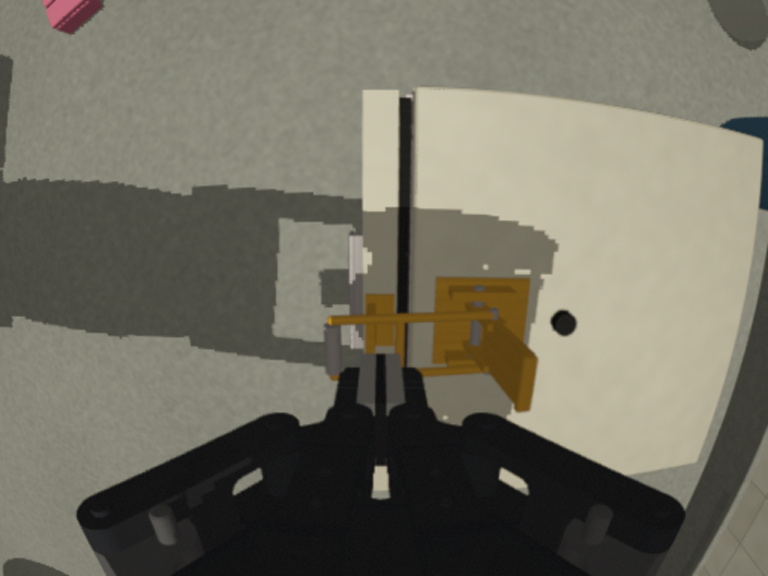

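View pics/s10.png

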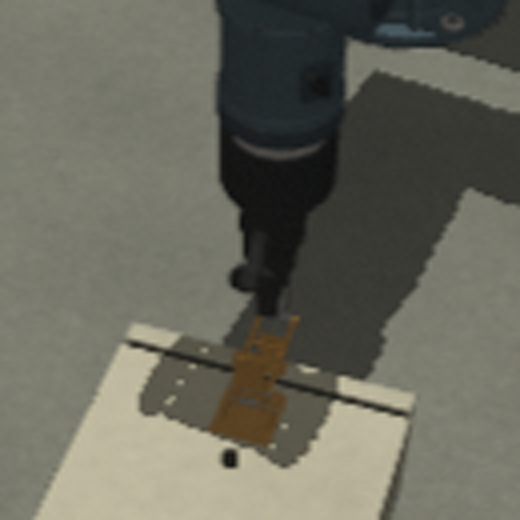

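The fingertip is in front of the lever, at (380,365) against the lever tip at (520,390), and above the hook frame. I approach.

>>> {"method": "send_rows", "body": {
  "commands": [
    [0, 0.007, 0, 0, 0, 0],
    [0, 0.008, 0, 0, 0, 0],
    [0, 0.007, 0, 0, 0, 0],
    [0, 0.004, 0, 0, 0, 0],
    [0, 0.002, 0, 0, 0, 0],
    [0, 0.002, 0, 0, 0, 0],
    [0, 0, 0, 0, 0, 0]
  ]
}}

```text
time: 24.85
position: [0.6285, 0.0543, 0.1477]
orientation: [[-0.02, 1.0, -0.0], [1.0, 0.02, 0.0], [0.0, -0.0, -1.0]]
force: [-0.0, 0.6, -0.1]
gripper_width: 0.0
```

```bash
python3 - <<'E'
from h import *
s=ctrl.state();print(uf(s["position"]).round(4),s["force"])
f=viewer.grab_frame("wrist");save(f,"w11.png",(200,130,420,330),3)
ph=np.arange(.09,1.6,.1)
for a in ph: print(round(a,2),lev(a,.05).round(4))
E
```

```text
[1.750e-02 1.000e-04 1.477e-01] [-0.03050822  0.59705748 -0.14915685]
0.09 [0.0185 0.     0.147 ]
0.19 [0.0235 0.     0.1465]
0.29 [0.0284 0.     0.1455]
0.39 [0.0332 0.     0.144 ]
0.49 [0.0378 0.     0.1421]
0.59 [0.0422 0.     0.1397]
0.69 [0.0463 0.     0.1368]
0.79 [0.0501 0.     0.1336]
0.89 [0.0536 0.     0.13  ]
0.99 [0.0567 0.     0.1261]
1.09 [0.0594 0.     0.1219]
1.19 [0.0617 0.     0.1174]
1.29 [0.0635 0.     0.1128]
1.39 [0.0648 0.     0.108 ]
1.49 [0.0657 0.     0.103 ]
1.59 [0.066 0.    0.098]
```

View pics/w11.png

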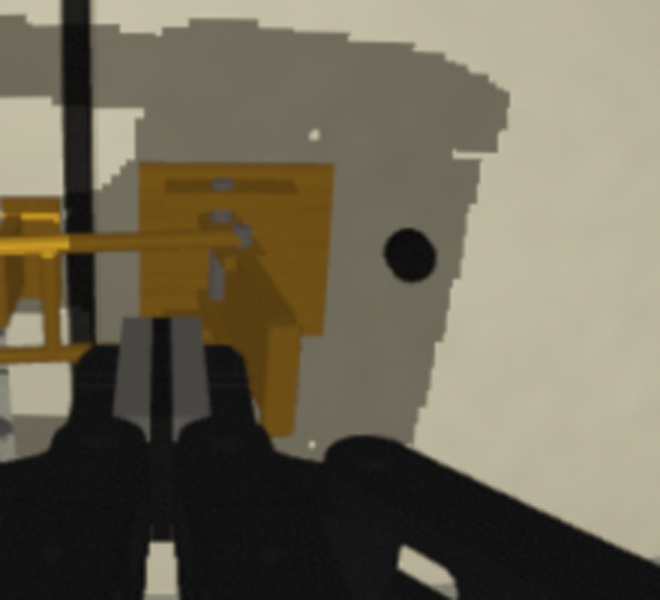

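The finger is just short of the lever's front face. I follow the arc through its unloaded part.

>>> {"method": "send_rows", "body": {
  "commands": [
    [0, 0.006, 0.001, 0, 0, 0],
    [0, 0.005, 0.0015, 0, 0, 0],
    [0, 0.005, 0.0015, 0, 0, 0],
    [0, 0.0045, 0.002, 0, 0, 0],
    [0, 0.0045, 0.0025, 0, 0, 0],
    [0, 0.002, 0.0015, 0, 0, 0],
    [0, 0, 0, 0, 0, 0]
  ]
}}

```text
time: 25.6
position: [0.6554, 0.0548, 0.1372]
orientation: [[-0.02, 1.0, -0.001], [1.0, 0.02, 0.0], [0.0, -0.001, -1.0]]
force: [-0.6, -0.7, -0.5]
gripper_width: 0.0
```

```bash
python3 - <<'E'
from h import *
s=ctrl.state();print(uf(s["position"]).round(4),s["force"],s["time"])
f=viewer.grab_frame("wrist");save(f,"w12.png",(200,130,420,330),3)
E
```

```text
[4.440e-02 1.000e-04 1.372e-01] [-0.64369809 -0.66223668 -0.53390207] 25.6
```

View pics/w12.png

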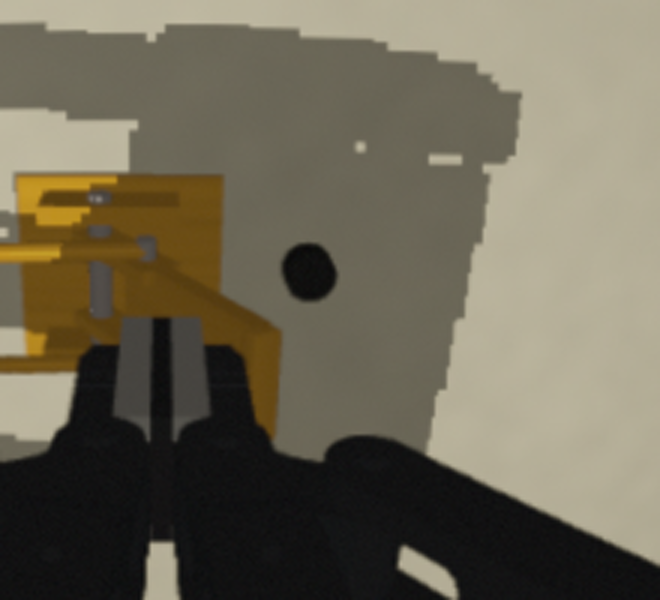

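The lever is swinging back with the finger. Next I go slowly into the loaded range.

>>> {"method": "send_rows", "body": {
  "commands": [
    [0, 0.0025, 0.0015, 0, 0, 0],
    [0, 0.003, 0.0025, 0, 0, 0],
    [0, 0.002, 0.002, 0, 0, 0],
    [0, 0.0015, 0.0015, 0, 0, 0]
  ]
}}

```text
time: 26.05
position: [0.6645, 0.055, 0.13]
orientation: [[-0.02, 1.0, -0.0], [1.0, 0.02, 0.0], [0.0, -0.0, -1.0]]
force: [-0.2, -0.3, 0.3]
gripper_width: -0.001
```

>>> {"method": "send_rows", "body": {
  "commands": [
    [0, 0.0015, 0.002, 0, 0, 0],
    [0, 0.0015, 0.002, 0, 0, 0],
    [0, 0.0015, 0.002, 0, 0, 0]
  ]
}}

```text
time: 26.35
position: [0.6693, 0.0551, 0.125]
orientation: [[-0.02, 1.0, 0.001], [1.0, 0.02, -0.0], [-0.0, 0.001, -1.0]]
force: [-2.3, -0.2, 7.2]
gripper_width: -0.0
```

>>> {"method": "send_rows", "body": {
  "commands": [
    [0, 0.0013, 0.002, 0, 0, 0],
    [0, 0.0013, 0.002, 0, 0, 0]
  ]
}}

```text
time: 26.55
position: [0.6719, 0.0551, 0.1215]
orientation: [[-0.02, 1.0, 0.001], [1.0, 0.02, -0.0], [-0.0, 0.001, -1.0]]
force: [-4.7, 0.0, 8.2]
gripper_width: -0.001
```

```bash
python3 - <<'E'
from h import *
s=ctrl.state();print(uf(s["position"]).round(4),s["force"],s["time"])
f=viewer.grab_frame("wrist");save(f,"w13.png",(200,130,420,330),3)
f=viewer.grab_frame("scene");save(f,"s13.png",(200,120,330,250),4)
E
```

```text
[ 0.061  -0.      0.1215] [-4.74292232  0.01981966  8.24453883] 26.55
```

View pics/w13.png

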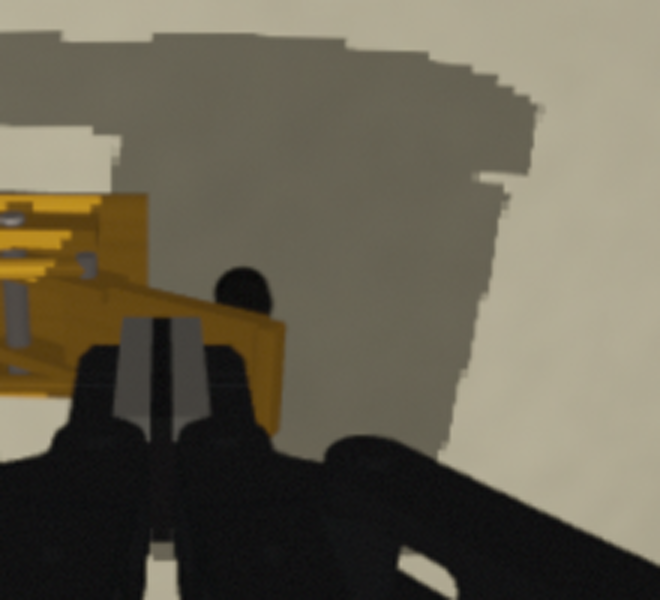

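Force is 9.5 N, square to the lever. I continue along the arc in small steps.

>>> {"method": "send_rows", "body": {
  "commands": [
    [0, 0.0008, 0.0015, 0, 0, 0],
    [0, 0.0007, 0.0015, 0, 0, 0]
  ]
}}

```text
time: 26.85
position: [0.6735, 0.0551, 0.1189]
orientation: [[-0.02, 1.0, 0.001], [1.0, 0.02, -0.0], [-0.0, 0.001, -1.0]]
force: [-3.4, 0.7, 10.5]
gripper_width: -0.003
```

>>> {"method": "send_rows", "body": {
  "commands": [
    [0, 0.0007, 0.0015, 0, 0, 0],
    [0, 0.0006, 0.0015, 0, 0, 0]
  ]
}}

```text
time: 27.05
position: [0.675, 0.0552, 0.1162]
orientation: [[-0.02, 1.0, 0.002], [1.0, 0.02, -0.0], [-0.0, 0.002, -1.0]]
force: [-3.5, -0.4, 10.5]
gripper_width: -0.005
```

>>> {"method": "send_rows", "body": {
  "commands": [
    [0, 0.0005, 0.0015, 0, 0, 0],
    [0, 0.0005, 0.0015, 0, 0, 0]
  ]
}}

```text
time: 27.25
position: [0.6763, 0.0551, 0.1134]
orientation: [[-0.02, 1.0, 0.002], [1.0, 0.02, -0.0], [-0.0, 0.002, -1.0]]
force: [-3.8, 0.7, 10.8]
gripper_width: 0.001
```

>>> {"method": "send_rows", "body": {
  "commands": [
    [0, 0.0005, 0.0015, 0, 0, 0],
    [0, 0.0004, 0.0015, 0, 0, 0]
  ]
}}

```text
time: 27.45
position: [0.6773, 0.0552, 0.1105]
orientation: [[-0.02, 1.0, 0.003], [1.0, 0.02, -0.0], [-0.0, 0.003, -1.0]]
force: [-3.5, 0.0, 10.7]
gripper_width: 0.001
```

>>> {"method": "send_rows", "body": {
  "commands": [
    [0, 0.0004, 0.0015, 0, 0, 0],
    [0, 0.0003, 0.0015, 0, 0, 0]
  ]
}}

```text
time: 27.65
position: [0.6782, 0.0552, 0.1074]
orientation: [[-0.02, 1.0, 0.003], [1.0, 0.02, -0.0], [-0.0, 0.003, -1.0]]
force: [-1.6, -0.2, 9.9]
gripper_width: 0.002
```

>>> {"method": "send_rows", "body": {
  "commands": [
    [0, 0.0003, 0.0015, 0, 0, 0],
    [0, 0.0002, 0.001, 0, 0, 0]
  ]
}}

```text
time: 27.85
position: [0.6787, 0.0552, 0.1047]
orientation: [[-0.02, 1.0, 0.003], [1.0, 0.02, -0.0], [-0.0, 0.003, -1.0]]
force: [-0.1, -0.2, 8.1]
gripper_width: 0.002
```

>>> {"method": "send_rows", "body": {
  "commands": [
    [0, 0.0001, 0.001, 0, 0, 0],
    [0, 0.0001, 0.001, 0, 0, 0]
  ]
}}

```text
time: 28.05
position: [0.679, 0.0552, 0.1026]
orientation: [[-0.02, 1.0, 0.003], [1.0, 0.02, -0.0], [-0.0, 0.003, -1.0]]
force: [-0.4, 0.8, 6.9]
gripper_width: 0.003
```

>>> {"method": "send_rows", "body": {
  "commands": [
    [0, 0.0, 0.001, 0, 0, 0],
    [0, 0.0, 0.001, 0, 0, 0]
  ]
}}

```text
time: 28.25
position: [0.6792, 0.0552, 0.1005]
orientation: [[-0.02, 1.0, 0.004], [1.0, 0.02, -0.0], [-0.0, 0.004, -1.0]]
force: [0.9, 0.5, 6.0]
gripper_width: -0.001
```

>>> {"method": "send_rows", "body": {
  "commands": [
    [0, 0.0, 0.0005, 0, 0, 0],
    [0, 0.0, 0.0005, 0, 0, 0]
  ]
}}

```text
time: 28.45
position: [0.6792, 0.0552, 0.0993]
orientation: [[-0.02, 1.0, 0.004], [1.0, 0.02, -0.0], [-0.0, 0.004, -1.0]]
force: [1.9, 0.5, 4.8]
gripper_width: -0.002
```

>>> {"method": "send_rows", "body": {
  "commands": [
    [0, 0.0, 0.0005, 0, 0, 0],
    [0, 0.0, 0.0005, 0, 0, 0]
  ]
}}

```text
time: 28.65
position: [0.6793, 0.0552, 0.099]
orientation: [[-0.02, 1.0, 0.004], [1.0, 0.02, -0.0], [-0.0, 0.004, -1.0]]
force: [-1.5, 0.6, 11.7]
gripper_width: -0.004
```

>>> {"method": "send_rows", "body": {
  "commands": [
    [0, 0.0, 0.0005, 0, 0, 0],
    [0, 0.0, 0.0005, 0, 0, 0]
  ]
}}

```text
time: 28.85
position: [0.6794, 0.0552, 0.099]
orientation: [[-0.02, 1.0, 0.004], [1.0, 0.02, -0.0], [-0.0, 0.004, -1.0]]
force: [-4.8, 0.3, 16.7]
gripper_width: 0.002
```

```bash
python3 - <<'E'
from h import *
s=ctrl.state();print(uf(s["position"]).round(4),s["force"],s["time"])
f=viewer.grab_frame("wrist");save(f,"w14.png",(200,130,420,330),3)
E
```

```text
[ 0.0684 -0.      0.099 ] [-4.80040942  0.262572   16.70360589] 28.85
```

View pics/w14.png

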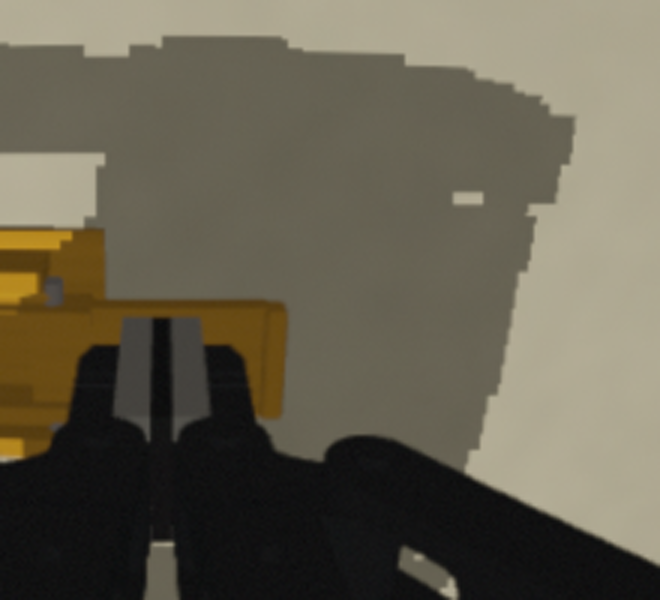

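The lever is flat on its stop: TCP at z = 0.099 m, no further travel. The force has crept to about 17 N, so I lift off straight away.

>>> {"method": "send_rows", "body": {
  "commands": [
    [0, 0, -0.001, 0, 0, 0],
    [0, 0, -0.002, 0, 0, 0],
    [0, 0, -0.01, 0, 0, 0],
    [0, 0, -0.03, 0, 0, 0],
    [0, 0, -0.04, 0, 0, 0],
    [0, -0.02, -0.03, 0, 0, 0],
    [0, -0.04, 0, 0, 0, 0],
    [0, -0.045, 0, 0, 0, 0]
  ]
}}

```text
time: 29.7
position: [0.5725, 0.0529, 0.2102]
orientation: [[-0.02, 1.0, 0.003], [1.0, 0.02, -0.0], [-0.0, 0.003, -1.0]]
force: [0.6, 0.0, -0.4]
gripper_width: 0.001
```

>>> {"method": "send_rows", "body": {
  "commands": [
    [0, -0.045, 0, 0, 0, 0],
    [0, -0.045, 0, 0, 0, 0],
    [0, -0.03, 0, 0, 0, 0],
    [0, 0, 0, 0, 0, 0]
  ]
}}

```text
time: 30.1
position: [0.4489, 0.0512, 0.2084]
orientation: [[-0.02, 1.0, -0.002], [1.0, 0.02, 0.0], [0.0, -0.002, -1.0]]
force: [0.5, 0.2, -0.4]
gripper_width: 0.002
```

```bash
python3 - <<'E'
from h import *
f=viewer.grab_frame("wrist");save(f,"w15.png",None,1.5)
g=viewer.grab_frame("scene");save(g,"s15.png",(190,120,350,270),4)
s=ctrl.state();print(uf(s["position"]).round(4),s["force"],s["time"])
p=np.load("unit.npy")
ft=viewer.grab_frame("top");save(ft,"t15.png",None,1.5)
for l,z in dict(latch_tip=.099,hook_bar=.1,keeper=.114).items():
  print(l,[(uf(onz(g,x["location"],z)).round(4),round(x["score"],2)) for x in finder.tip_of(l,g)][:2])
E
```

```text
[-1.583e-01  1.000e-04  2.094e-01] [ 0.04660623  0.01177311 -0.7471245 ] 30.2
latch_tip [(array([0.084 , 0.0095, 0.099 ]), 0.59)]
hook_bar [(array([-0.0003,  0.0839,  0.1   ]), 0.75), (array([-0.0729, -0.2879,  0.1   ]), 0.73)]
keeper [(array([0.0033, 0.0008, 0.114 ]), 0.69)]
```

View pics/w15.png

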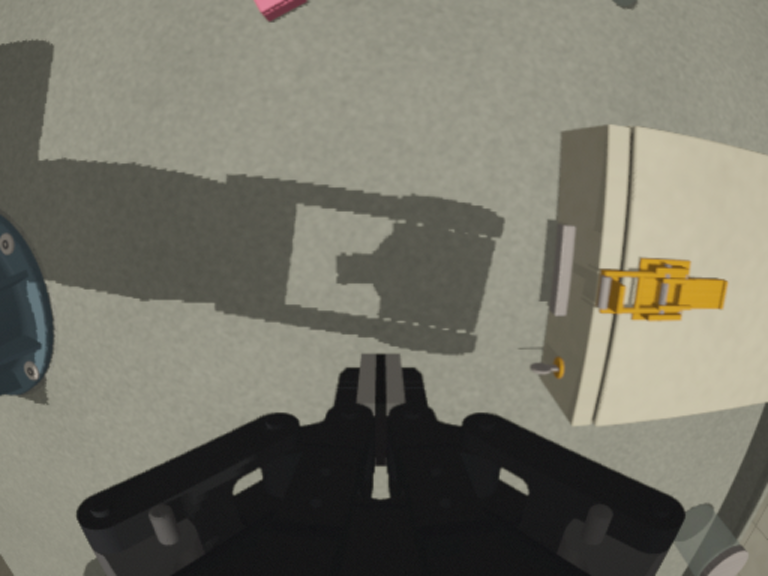

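View pics/s15.png

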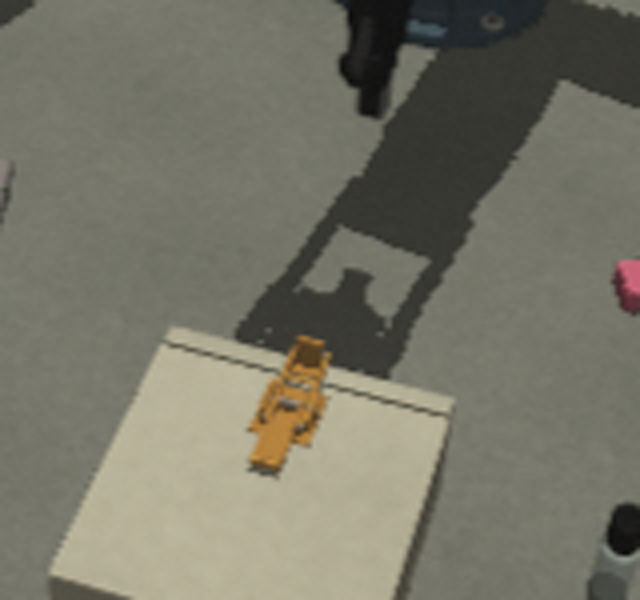

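View pics/t15.png

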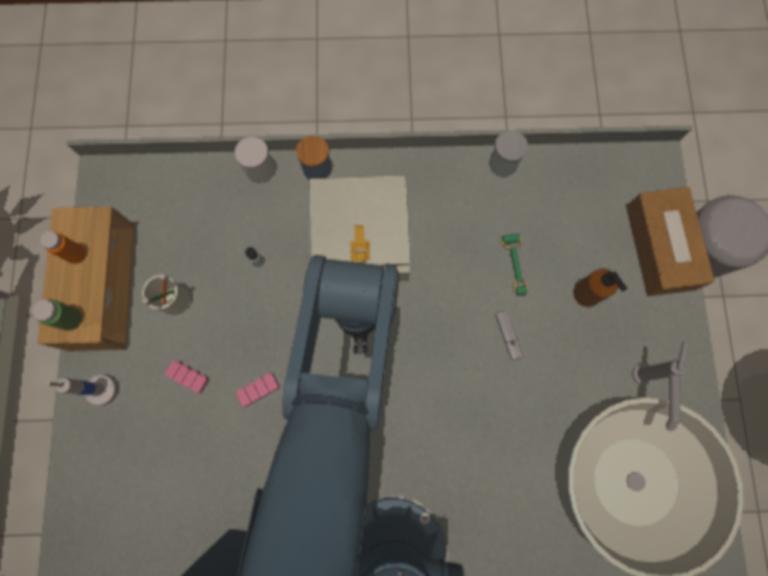

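The wrist view shows the lever lying flat at (705,293), the hook roller at (605,290) in front of the keeper, and the drawer gap closed evenly. The top view shows the other things where they were, and nothing touches the robot.

```bash
python3 -c "
from rig import workorder,ctrl
print(ctrl.state()['force'],workorder.sign_off())"
```

```text
the job is handed in; nothing more can be done
[ 0.24311407 -0.0128922   0.12341114] None
```

The blue organiser is in the medicine drawer, flat and lids up. The drawer is clamped shut with the lever snapped flat, and I handed the job in at about 30 s.

- **Drawer:** I pushed it with a shut fingertip at the marked spot. The force read about 2 N until the seal, then rose to about 5 N, where I stopped. From the remaining gap I judge it about 2 mm open then, within the hook's reach.
- **Lever:** I followed its arc. The load peaked at about 11 N and fell away towards dead centre. The lever then met its stop at the height it should have when flat.
- **Force overshoot:** for about 0.1 to 0.2 s on the lever's stop, the vertical force reached 16.7 N (about 17 N in all). That is slightly over the 15 N asked for, and I lifted off at once.
- **Last checks:** after release the lever stayed flat, the hook roller sat in front of the keeper, and the drawer gap was narrow and even. The other things looked unmoved in the top view, and the arm touched nothing. In one final scene picture the finder put the hook bar well off to the side, which I took as a false detection because the pictures show it in front of the keeper.

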